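# Pack the stencil plates in their case

### The arm

A 6-joint arm with a two-finger parallel gripper is mounted at the origin on a cart in front of the work surface, level with it; the furniture and walls round the work are solid. World frame = base frame: x ahead of the robot, y to its left, z up, the work surface at z = 0. Lengths are in mm, angles in rad, forces in N, time in s.
With the tool pointing down it reaches from about 400 to 925 mm from the base axis. Payload 12.5 kg.
Tool frame: the origin (TCP) lies between the finger pads; the fingertips stand 25 mm ahead of it and the grasp point (between the pads) lies 6 mm ahead of it; z points along the fingers, y is the line along which they close (so a half turn about z gives the same grasp; the last joint's range is limited). The gripper opens to 95 mm and grips with 3 to 60 N. Pads are 20 mm wide; open, the fingers measure 119 mm over their backs; the gripper's body (75 mm by 180 mm) begins 59 mm behind the grasp point.
Start: joints at [-1.279, 0.491, 1.559, -0, 1.092, -0.106], TCP at [242.143, -576.204, 239.661] pointing down, gripper open.
Joint ranges: [-3.1, 3.1], [-0.84, 2.19], [0.05, 2.79], [-1.13, 4.28], [0.06, 2.93], [-2.69, 2.69]. Speed limits (rad/s): [2.22, 2.22, 2.79, 3.14, 3.14, 3.14].

### API

Orientations are given as [roll, pitch, yaw] about the fixed x, y, z axes, in that order (R = Rz(yaw) Ry(pitch) Rx(roll)).
In Python, from cell import state, read_camera, job_done, cut_out gives the robot as it stands. The module is installed in compiled form; this text tells all that it offers.
- The arm moves only by the tool jog_arm, never from a script. Its argument "motion" is a list of rows, each a list of 2 entries, a list of its own where there are three numbers: the shift along the tool's x, y, z in mm, then the turn about the tool's z in rad. A call has 1 to 5 rows; each row is the pose to reach, as a shift and turn from the pose commanded when the call began, along the tool's axes at that moment; what a row does not reach only later rows make up. A row lasts 1/10 s, in which the tool goes at most 50 mm and 8.59 degrees, less where a joint would pass 70% of its speed; a pose out of reach is approached as far as the arm can. A call with a gripper value outside its range is refused whole. "grip" is the closure, from 0 (fully open) to 1 (shut), set as the call begins (left out, the last holds). The fingers move at their own pace and stop on an object; the grip force is fixed at half the most. Time passes only in rows, so rows that repeat a pose let the fingers close. It gives the time, the measured TCP pose, the force, the opening and the grip force at its end, in the units of the state.
- state(): the state, without advancing time (a new reading comes with each control period).
- read_camera(name): name is "scene" or "side" or "wrist"; returns a dict with "img" (400x640x3 uint8, blue, green, red), "vertical_fov" (degrees; the focal length in pixels is half the picture's height over the tangent of half this angle, whatever the lens; pixels are square), "cx", "cy" (the principal point, pixels), "k1" (the pictures are not rectified: a ray, as slopes to the right and down, at radius r is drawn at 1 + k1 r^2 times it, then the intrinsics apply), "extrinsics" (4x4, takes a point from camera to world coordinates). Camera axes: x right, y up, looking along -z (the intrinsics and any distortion apply to the point x, -y, -z); pixel columns grow to the right and rows downward; lengths in mm; the calibration is good to about 2 mm. A picture is of the moment at which its call begins. There is no depth.
- job_done(): hands the job in; it is judged then, once.
Trained networks look in a picture, given as the dict that the camera call returned (one of the last four; its "shot" number tells which), for a name from the list of things; names that differ only in an ending like _2 or _b are one class to them, and where a whole thing is asked for, a point or a joint stands for the part that bears it (a point fixed in the world has none). Each returns a list of dicts, best first, with "p" (0 to 1); they miss things now and then, are a little off and sometimes report something else, mostly with a low value. They report only what shows in the picture. A call takes as long as a camera call.
- cut_out(name, picture): "region" (400x640 bool, what is visible of it) and "box" ([left, top, right, bottom] in pixels, round what is visible of it).
The state is a dict: "t": time; "joints": joint angles; "qvel": joint speeds; "tau": joint torques, N m; "eef_pos": TCP position; "tcp_rot": TCP orientation; "ft_force": force on the tool from outside, world axes, zero at the start; "moment": the same for the moment, N m; "opening": opening from 0.0 (shut) to 1.0 (fully open); "grip_force": force on a finger pad.
Only numpy, scipy, OpenCV 4.12 (cv2) and the standard library are available. Lean on these libraries where they do the work, as an engineer would, in place of code of your own. Each camera call takes 0.05 s, during which the arm holds its last target. There are 200 camera calls.

### The job

Pack the stencil case. First put the yellow highlighter lying in it into the wooden pen tray, then lift the divider's black knob out of its notch, move it along the rail and drop it fully into the notch marked by the green tab. Next lay all the L-shaped stencil plates that are on the desk flat side by side on the floor of the compartment between the divider and the left end wall, turning them so that they nest, and lastly press both red-lipped keeper flaps down until their catches hold them shut.

Things in the scene. Friction and masses are not known exactly. Their poses are not given: they have to be found in the camera images.
- case: Grey case, 220 (x) x 178 (y) mm, fixed. Origin: 20 mm over the desk, midway between the tray's front and rear walls; x from the rail (front) to the flaps (rear), y left, z up. White tray walls, 6 mm thick, top at z = 18 mm; inner floor z = 6 mm; inside x = -56 to 56 mm, left end wall's inner face y = 75 mm, right end wall's y = -88 mm. The plates go between the left end wall and the divider
- rail (a point): Point on top of the steel notched rail in front of the tray, at its first notch (case x = -94, y = +33, z = 20 mm; axes as the case's). The rail runs along the case's y; notches 9 mm wide, 10 mm deep at case y = +33 (where the divider starts), -43, -57 and -71 mm
- knob (a point): Divider's black knob, 16 x 16 mm; seated, it spans case z = 25 to 63 mm; this point, on its axis, is at case x = -78, z = 45 mm. It carries a pin in the rail's notch and a steel blade (6 mm thick, top z = 19 mm) across the tray, both at the knob's y. It only moves along the rail and up; about 0.14 kg, drops by its own weight when released. Keeps the case's axes
- divider_travel (a joint): Position of the divider along the rail (m): 0 in the first notch, growing towards the case's -y; 0.076, 0.090 and 0.104 in the other three notches
- divider_lift (a joint): Height of the knob over its seat (m): 0 fully down in a notch, at most 0.030; the pin clears the rail's teeth above 0.0096 (about 0.0095: it rests on a tooth)
- tab_green: Green marking tab, 14 x 10 x 6 mm, fixed on the case's front ledge at case x = -109 mm, at the y of the rail notch it marks (case y = -43, -57 or -71 mm; which tab marks which notch changes). Origin: centre of its underside; axes as the case's
- tab_yellow: Yellow marking tab, 14 x 10 x 6 mm, fixed on the case's front ledge at case x = -109 mm, at the y of the rail notch it marks (case y = -43, -57 or -71 mm; which tab marks which notch changes). Origin: centre of its underside; axes as the case's
- tab_blue: Blue marking tab, 14 x 10 x 6 mm, fixed on the case's front ledge at case x = -109 mm, at the y of the rail notch it marks (case y = -43, -57 or -71 mm; which tab marks which notch changes). Origin: centre of its underside; axes as the case's
- flap_left (a joint): Hinge angle of the left keeper flap (rad): 0 shut, 0.85 to 1.05 open at the start. A weak spring lifts it again to about 0.75 unless the sprung roller catch at its outer end holds it; the catch is met at 0.3 and snaps over below about 0.12; pressing it fully to the stop at 0 takes a few newtons on the lip; held shut it reads under 0.05
- flap_left_lip (a point): Middle of the top of the red lip on the free edge of the left keeper flap, a clear plate 60 mm long (along y) reaching 42 mm from its hinge; lip 6 mm wide. 37 mm from the hinge axis and 4.5 mm over the flap's mid plane; shut, it is at case x = 51, z = 26 mm. Press here, following the arc down
- flap_left_hinge (a point): Middle of the left flap's hinge axis, parallel to the case's y, at case x = 88, y = 40, z = 21.5 mm. An open flap rises from here towards the front; it turns down over the rear edge of the compartment
- flap_right (a joint): Hinge angle of the right keeper flap (rad): 0 shut, 0.85 to 1.05 open at the start. A weak spring lifts it again to about 0.75 unless the sprung roller catch at its outer end holds it; the catch is met at 0.3 and snaps over below about 0.12; pressing it fully to the stop at 0 takes a few newtons on the lip; held shut it reads under 0.05
- flap_right_lip (a point): Middle of the top of the red lip on the free edge of the right keeper flap, a clear plate 60 mm long (along y) reaching 42 mm from its hinge; lip 6 mm wide. 37 mm from the hinge axis and 4.5 mm over the flap's mid plane; shut, it is at case x = 51, z = 26 mm. Press here, following the arc down
- flap_right_hinge (a point): Middle of the right flap's hinge axis, parallel to the case's y, at case x = 88, y = -53, z = 21.5 mm. An open flap rises from here towards the front; it turns down over the rear edge of the compartment
- grip_red (a point): Red L-shaped plate, 10 mm thick, 0.07 kg; may be absent. Point on its black grip (bar 22 along x, 12 along y, from 10 to 44 mm over the underside), 22 mm over the underside; pinch across y. Long leg x -32.5 to 45.5, y -19.5 to 6.5 mm; short leg x -32.5 to -6.5, y 6.5 to 32.5 mm. Two, one turned half round, nest to 104 x 52 mm
- grip_blue (a point): Blue L-shaped plate, 10 mm thick, 0.07 kg; may be absent. Point on its black grip (bar 22 along x, 12 along y, from 10 to 44 mm over the underside), 22 mm over the underside; pinch across y. Long leg x -32.5 to 45.5, y -19.5 to 6.5 mm; short leg x -32.5 to -6.5, y 6.5 to 32.5 mm. Two, one turned half round, nest to 104 x 52 mm
- grip_orange (a point): Orange L-shaped plate, 10 mm thick, 0.07 kg; may be absent. Point on its black grip (bar 22 along x, 12 along y, from 10 to 44 mm over the underside), 22 mm over the underside; pinch across y. Long leg x -32.5 to 45.5, y -19.5 to 6.5 mm; short leg x -32.5 to -6.5, y 6.5 to 32.5 mm. Two, one turned half round, nest to 104 x 52 mm
- grip_yellow (a point): Yellow L-shaped plate, 10 mm thick, 0.07 kg; may be absent. Point on its black grip (bar 22 along x, 12 along y, from 10 to 44 mm over the underside), 22 mm over the underside; pinch across y. Long leg x -32.5 to 45.5, y -19.5 to 6.5 mm; short leg x -32.5 to -6.5, y 6.5 to 32.5 mm. Two, one turned half round, nest to 104 x 52 mm
- highlighter_mid (a point): Yellow highlighter with a black cap, 130 long (its y axis) x 16 (x) x 11 mm, lying in the case's tray at the start, slantwise, to the right of the divider. This point: its middle
- pen_tray: Open dark wooden pen tray, 180 (x) x 70 (y) x 16 mm, fixed; walls and floor 4 mm thick. Origin: centre of its underside

How it is judged:
By the outcome, as a careful person would: the job done as asked, in the order asked, and still so for the second after the job is handed in, with the robot touching nothing.
Of plate_red, plate_blue, plate_orange, plate_yellow only 3 to 4 are there at a start; the rules pass over those that are not, and their reading is None.
At some moment in a run one of plate_red, plate_blue, plate_orange, plate_yellow may be knocked a few centimetres aside while the robot is not near it.
Once in a run the grip may slacken for a moment while it holds something.
It also fails if it takes over 208 s, if anything falls off the work surface, if the arm or the gripper's body presses on something with over 40 N, if the wrist force passes 120 N, or if a joint passes its speed limit or range.

## Working session

There is one attempt and no reset: what is moved stays moved. The work goes in short steps, Python scripts to look and compute and a tool call to move; the robot and the scene stay as the last step left them, time stands still between calls to the robot, and variables do not carry over. Pictures are saved under pics/ and viewed, at most 14 in all, crops included, and the job is handed in when it is done.

Besides the shell and the picture viewer there is one more tool, called after "Emit:" by a JSON object that holds its "api" and its "payload", one argument or row to a line. jog_arm: Moves the arm, as the interface text tells. Its arguments: {"type":"object","properties":{"motion":{"type":"array"},"grip":{"type":"number"}},"required":["motion"]}

```bash
mkdir -p pics; cat > h.py <<'E'
import numpy as np, cv2
from cell import state, read_camera, cut_out
def K(c):
    f=200/np.tan(np.radians(c["vertical_fov"])/2)
    return np.array([[f,0,c["cx"]],[0,f,c["cy"]],[0,0,1.]])
def ray(c,uv):
    k=K(c); p=(np.array(uv,float)-[k[0,2],k[1,2]])/k[0,0]
    s=p.copy()
    for _ in range(20): s=p/(1+c["k1"]*(s@s))
    E=np.array(c["extrinsics"]); return E[:3,3],E[:3,:3]@np.array([s[0],-s[1],-1])
def onz(c,uv,z):
    o,d=ray(c,uv); return o+d*(z-o[2])/d[2]
def proj(c,P):
    E=np.array(c["extrinsics"]); q=(np.array(P,float)-E[:3,3])@E[:3,:3]
    s=np.array([q[0],-q[1]])/-q[2]; s=s*(1+c["k1"]*(s@s)); k=K(c)
    return s*k[0,0]+[k[0,2],k[1,2]]
def tri(obs):
    A=np.zeros((3,3));b=np.zeros(3)
    for c,uv in obs:
        o,d=ray(c,uv); d=d/np.linalg.norm(d); M=np.eye(3)-np.outer(d,d); A+=M;b+=M@o
    X=np.linalg.solve(A,b); return X,[float(np.linalg.norm(proj(c,X)-uv)) for c,uv in obs]
def cen(r): 
    v,u=np.nonzero(r); return np.array([u.mean(),v.mean()])
E
python3 - <<'E'
from h import *
print(state())
for n in ["scene","side","wrist"]:
    c=read_camera(n); cv2.imwrite(f"pics/{n}0.png",c["img"]); print(n,c["vertical_fov"],c["cx"],c["cy"],c["k1"],np.round(c["extrinsics"],3).tolist())
    for t in ["case","knob","tab_green","tab_yellow","tab_blue","flap_left","flap_right","grip_red","grip_blue","grip_orange","grip_yellow","highlighter_mid","pen_tray"]:
        r=cut_out(t,c); print(t,[(round(x["p"],2),x["box"],np.round(cen(x["region"])).tolist() if x["region"].any() else 0) for x in r[:2]])
E
```

```text
{'t': 0.0, 'joints': array([-1.27857862e+00,  4.91527399e-01,  1.55945286e+00, -2.50101450e-05,
        1.09169395e+00, -1.05630641e-01]), 'qvel': array([-1.53132526e-03, -1.76898189e-03,  3.71411444e-04,  8.50679060e-04,
        6.92957393e-05, -5.30572467e-04]), 'tau': array([-2.70934024e-04, -6.12653947e+01, -2.58191621e+01,  6.91592158e-02,
        4.81527625e-02, -1.36040594e-04]), 'eef_pos': array([ 242.08223394, -575.97595841,  239.08054053]), 'tcp_rot': array([-3.14051479e+00, -9.19749700e-05,  3.97859837e-01]), 'ft_force': array([-0.79620191,  1.22784824,  0.41095059]), 'moment': array([ 0.00821549, -0.01777619, -0.00159029]), 'grip_force': 0.0, 'opening': 0.9976419404629242}
scene 52.05946311535884 313.50480917753305 199.9011102136024 -0.03854472019163753 [[-0.785, 0.466, -0.408, 161.85], [-0.62, -0.575, 0.534, 410.774], [0.014, 0.672, 0.74, 821.119], [0.0, 0.0, 0.0, 1.0]]
case [(0.95, [152.0, 244.1, 283.8, 364.1], [220.0, 301.0])]
knob [(0.71, [187.8, 288.0, 230.6, 332.4], [215.0, 314.0]), (0.37, [360.8, 145.6, 427.3, 177.4], [393.0, 160.0])]
tab_green []
tab_yellow []
tab
[... 1316 characters left out ...]
, [273.5, 243.8, 311.9, 272.0], [290.0, 258.0])]
grip_blue [(0.73, [280.2, 222.3, 307.9, 239.6], [294.0, 232.0])]
grip_orange [(0.92, [285.3, 270.9, 325.8, 293.7], [301.0, 284.0])]
grip_yellow [(0.7, [274.4, 204.3, 299.3, 220.2], [288.0, 211.0])]
highlighter_mid []
pen_tray [(0.91, [281.8, 298.7, 367.5, 336.4], [322.0, 316.0])]
wrist 61.707228335170605 316.54690217256405 200.82348916645833 -0.007359782706057419 [[0.388, 0.89, 0.24, 309.355], [-0.922, 0.374, 0.101, -548.586], [0.0, -0.261, 0.965, 384.561], [0.0, 0.0, 0.0, 1.0]]
case []
knob []
tab_green []
tab_yellow []
tab_blue []
flap_left []
flap_right []
grip_red []
grip_blue []
grip_orange []
grip_yellow []
highlighter_mid []
pen_tray []
```

```bash
python3 -c "
import cv2,numpy as np
a=cv2.imread('pics/scene0.png');b=cv2.imread('pics/side0.png')
a=cv2.resize(a[130:380,140:460],(768,600),interpolation=cv2.INTER_CUBIC)
b=cv2.resize(b[130:350,230:430],(545,600),interpolation=cv2.INTER_CUBIC)
cv2.imwrite('pics/a.png',a);cv2.imwrite('pics/b.png',b)"
```

```text
(no output)
```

View pics/a.png

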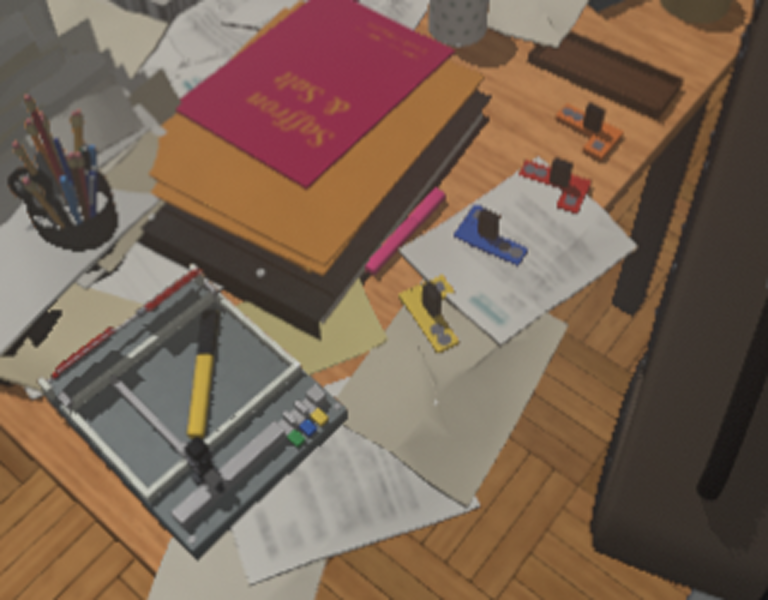

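View pics/b.png

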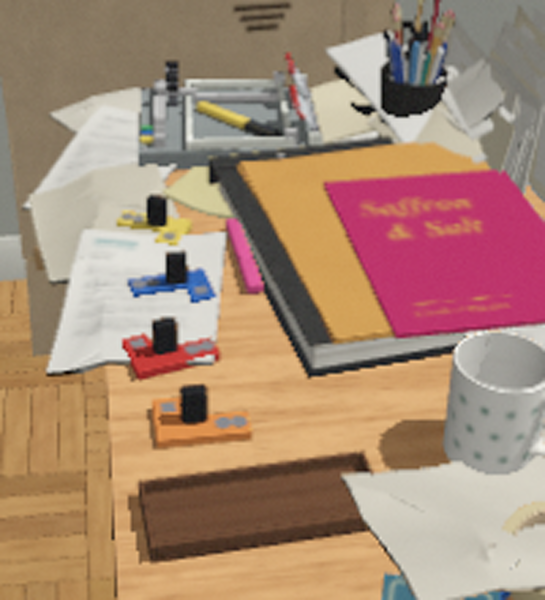

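```bash
python3 - <<'E'
from h import *
a=read_camera("scene"); b=read_camera("side")
S=lambda x,y:(140+x/2.4,130+y/2.4)
B=lambda x,y:(230+x*200/545,130+y*220/600)
print("case corners z~20:",[np.round(onz(a,S(*p),20)).tolist() for p in [(347,412),(198,555),(45,385),(200,275)]])
P={"orange":((597,118),(194,402)),"red":((562,172),(164,335)),"blue":((488,224),(175,266)),"yellow":((431,300),(157,210)),"knob":((198,455),(172,82))}
for n,(p,q) in P.items(): print(n,*tri([(a,S(*p)),(b,B(*q))]))
print("tray",[np.round(onz(a,S(*p),16)).tolist() for p in [(560,36),(682,80),(668,105),(530,52)]],[np.round(onz(b,B(*q),16)).tolist() for q in [(140,483),(360,455),(370,480),(150,550)]])
E
```

```text
case corners z~20: [[468.0, 105.0, 20.0], [478.0, 279.0, 20.0], [701.0, 259.0, 20.0], [682.0, 83.0, 20.0]]
orange [ 490.23182175 -353.687301     26.9706593 ] [1.3711843254737595, 1.700416454869947]
red [ 474.70416348 -257.71515965   26.28023252] [0.7406451589226228, 0.802588472360234]
blue [ 494.43268643 -147.18064672   26.51047938] [0.4755364078237658, 0.44839701633864637]
yellow [483.88145981 -35.52791871  25.07349019] [0.880831493327755, 0.7176617815936894]
knob [523.99559114 226.68515839  56.19094367] [0.3669224742431236, 0.21591030813049228]
tray [[604.0, -461.0, 16.0], [444.0, -486.0, 16.0], [436.0, -436.0, 16.0], [616.0, -411.0, 16.0]] [[445.0, -429.0, 16.0], [618.0, -419.0, 16.0], [620.0, -447.0, 16.0], [448.0, -498.0, 16.0]]
```

Emit:
{"api": "jog_arm", "payload": {
  "motion": [
    [[43,-28,0],0],
    [[86,-56,0],0],
    [[129,-84,0],0],
    [[172,-112,0],0],
    [[215,-140,0],0]
  ]
}}

```text
t: 2.7
eef_pos: [383.2, -367.6, 239.8]
tcp_rot: [3.141, -0.0, 0.397]
ft_force: [1.2, -0.3, -0.0]
opening: 0.998
grip_force: 0.0
```

Emit:
{"api": "jog_arm", "payload": {
  "motion": [
    [[43,-28,0],0],
    [[86,-56,0],0],
    [[129,-84,0],0],
    [[172,-112,0],0],
    [[215,-140,0],0]
  ]
}}

```text
t: 3.2
eef_pos: [523.7, -160.5, 239.9]
tcp_rot: [3.141, -0.0, 0.398]
ft_force: [1.2, -0.6, 0.3]
opening: 0.997
grip_force: 0.0
```

Emit:
{"api": "jog_arm", "payload": {
  "motion": [
    [[15,-32,0],0],
    [[30,-64,0],0],
    [[45,-96,0],0],
    [[60,-128,0],0],
    [[75,-157,0],0]
  ]
}}

```text
t: 3.7
eef_pos: [530.9, 13.1, 239.8]
tcp_rot: [3.141, -0.0, 0.398]
ft_force: [0.0, 0.2, 0.1]
opening: 1.004
grip_force: 0.0
```

Emit:
{"api": "jog_arm", "payload": {
  "motion": [
    [[15,-32,-5],0.1],
    [[30,-64,-10],0.2],
    [[45,-96,-15],0.3],
    [[60,-128,-20],0.4],
    [[75,-157,-20],0.47]
  ]
}}

```text
t: 4.2
eef_pos: [539.4, 186.9, 260.4]
tcp_rot: [-3.141, -0.001, -0.076]
ft_force: [0.8, -0.4, -0.3]
opening: 0.997
grip_force: 0.0
```

Emit:
{"api": "jog_arm", "payload": {
  "motion": [
    [[0,0,0],0],
    [[0,0,0],0]
  ]
}}

```text
t: 4.4
eef_pos: [539.2, 185.6, 259.4]
tcp_rot: [3.141, 0.0, -0.07]
ft_force: [0.4, 0.2, -0.7]
opening: 1.002
grip_force: 0.0
```

```bash
python3 - <<'E'
from h import *
s=state(); print(s["t"],s["eef_pos"],s["tcp_rot"],s["joints"])
c=read_camera("wrist"); cv2.imwrite("pics/w1.png",c["img"]); np.save("w1.npy",c,allow_pickle=True)
for t in ["case","knob","tab_green","tab_yellow","tab_blue","highlighter_mid","flap_left","flap_right","grip_yellow"]:
    r=cut_out(t,c); print(t,[(round(x["p"],2),x["box"],np.round(cen(x["region"])).tolist() if x["region"].any() else 0) for x in r[:2]])
E
```

```text
4.4 [539.16415408 185.57153807 259.41893547] [ 3.14123951e+00  2.32798751e-04 -6.98902167e-02] [ 2.15771896e-01  3.93130415e-01  1.67057483e+00 -3.10093490e-04
  1.07821031e+00  1.85660509e+00]
case [(0.78, [222.3, 28.4, 407.0, 230.4], [313.0, 123.0])]
knob [(0.16, [227.6, 29.9, 299.0, 60.7], [265.0, 44.0])]
tab_green [(0.72, [225.6, 27.8, 407.0, 228.6], [313.0, 123.0])]
tab_yellow []
tab_blue [(0.42, [352.4, 209.9, 363.3, 228.0], [357.0, 221.0])]
highlighter_mid [(0.62, [292.2, 77.9, 384.5, 170.4], [339.0, 123.0])]
flap_left [(0.57, [226.2, 30.2, 302.2, 58.3], [265.0, 44.0])]
flap_right [(0.84, [332.3, 30.6, 400.0, 59.9], [365.0, 47.0]), (0.62, [226.3, 26.2, 411.3, 229.2], [313.0, 123.0])]
grip_yellow [(0.63, [465.6, 175.0, 534.9, 236.8], [500.0, 206.0])]
```

View pics/w1.png

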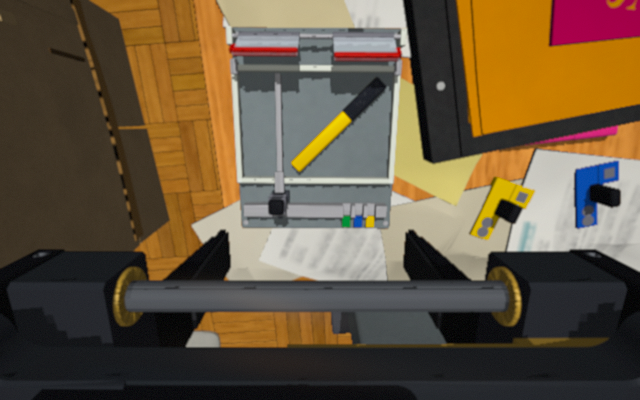

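```bash
cat > fit.py <<'E'
from h import *
from scipy.optimize import minimize
def W(p,q):
    q=np.atleast_2d(np.array(q,float)); c,s=np.cos(p[2]),np.sin(p[2])
    return np.c_[p[0]+c*q[:,0]-s*q[:,1],p[1]+s*q[:,0]+c*q[:,1],20+q[:,2]]
def fitcase(c,p0):
    im=c["img"].astype(np.float32); w=im.min(2)-2*(im.max(2)-im.min(2)); w=np.clip(cv2.GaussianBlur(w,(3,3),0),80,230)
    L=np.linspace; pts=[]
    for off,sg in ((0,1),(-5.5,-.5),(5.5,-.5)):
        pts.append((np.r_[[(-59+off,y,18) for y in L(-80,70,80)],[(x,78+off,18) for x in L(-50,50,60)],[(x,-91+off,18) for x in L(-50,50,60)]],sg))
    def f(p):
        t=0
        for q,sg in pts:
            uv=np.array([proj(c,P) for P in W(p,q)]).astype(np.float32)
            t+=sg*cv2.remap(w,uv[:,0][None],uv[:,1][None],cv2.INTER_LINEAR).mean()
        return -t
    best=min((minimize(f,np.array(p0)+[dx,dy,da],method="Nelder-Mead",options=dict(initial_simplex=np.array(p0)+[dx,dy,da]+np.array([[0,0,0],[4,0,0],[0,4,0],[0,0,.02]]),maxiter=80)) for dx in(-6,0,6) for dy in(-6,0,6) for da in (0,)),key=lambda r:r.fun)
    return best.x,best.fun
E
python3 - <<'E'
from fit import *
c=np.load("w1.npy",allow_pickle=True).item()
# initial guess from tray inner corner pixels
a=onz(c,(239,183),38);b=onz(c,(391,181),38);print("front corners",a,b)
v=b-a; yaw=np.arctan2(v[1],v[0])+np.pi/2; p0=[*((a+b)/2)[:2],yaw]
p0[0]+=59*np.cos(yaw)-6.5*np.sin(yaw)*-1*-1; p0[1]+=59*np.sin(yaw)+6.5
p,f=fitcase(c,p0); print(p0,p,f); np.save("case.npy",p)
im=c["img"].copy()
for q in [(-59,78,18),(-59,-91,18),(56,75,18),(56,-88,18),(-78,33,63),(-94,33,20),(-109,-43,22),(-109,-57,22),(-109,-71,22)]:
    u=proj(c,W(p,q)[0]); print(q,u.round(1)); cv2.circle(im,tuple(int(round(x)) for x in u),1,(255,0,255),-1)
hsv=cv2.cvtColor(c["img"],cv2.COLOR_BGR2HSV); m=(cv2.inRange(hsv,(20,150,120),(35,255,255))>0); m[:70]=0;m[175:]=0;m[:,:285]=0;m[:,388:]=0
r=cv2.minAreaRect(np.argwhere(m)[:,::-1].astype(np.float32)); print("yellow",r)
h=cut_out("highlighter_mid",c)[0]; r=cv2.minAreaRect(np.argwhere(h["region"])[:,::-1].astype(np.float32)); print("hl",r)
bx=cv2.boxPoints(r); d=bx[1]-bx[0] if np.linalg.norm(bx[1]-bx[0])>np.linalg.norm(bx[2]-bx[1]) else bx[2]-bx[1]
e=[onz(c,np.array(r[0])+k*d/2,33) for k in(-1,0,1)]; print(np.round(e,1),np.linalg.norm(e[2]-e[0]),"yaw",np.arctan2(*(e[2]-e[0])[1::-1]))
cv2.imwrite("pics/w1f.png",cv2.resize(im[20:240,210:420],(573,600),interpolation=cv2.INTER_CUBIC))
E
```

```text
front corners [539.69642938 271.46877042  38.        ] [530.19987325 101.94202629  38.        ]
[np.float64(594.219344300743), np.float64(189.90550743237847), np.float64(-0.05595955599105995)] [ 5.96667964e+02  1.88518082e+02 -7.54846009e-02] -89.04904174804688
(-59, 78, 18) [239.2 179.4]
(-59, -91, 18) [390.7 180.3]
(56, 75, 18) [236.1  69.4]
(56, -88, 18) [394.9  70.5]
(-78, 33, 63) [275.2 207.3]
(-94, 33, 20) [280.1 210.3]
(-109, -43, 22) [346.7 223.7]
(-109, -57, 22) [359.  223.8]
(-109, -71, 22) [371.2 223.9]
yellow ((321.0, 141.5), (13.435027122497559, 74.2462158203125), 45.0)
hl ((338.0, 123.5), (14.849242210388184, 122.32946014404297), 45.0)
[[552.8 208.1  33. ]
 [596.6 157.4  33. ]
 [637.7 109.8  33. ]] 129.8569937445694 yaw -0.8587748933820272
```

View pics/w1f.png

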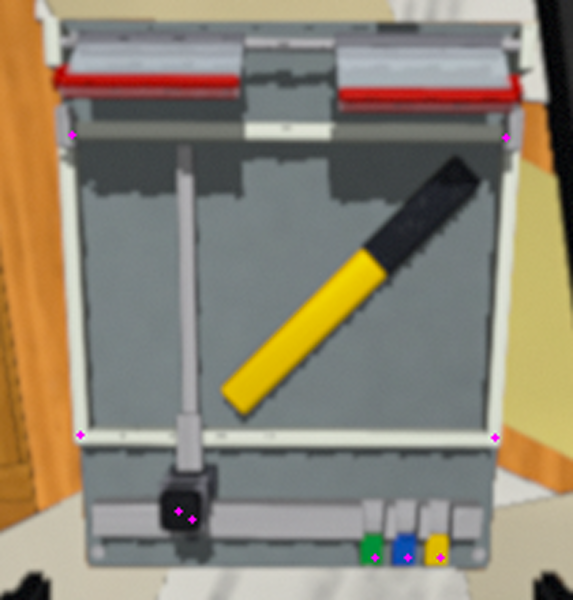

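Emit:
{"api": "jog_arm", "payload": {
  "motion": [
    [[12,5,10],-0.15],
    [[24,10,20],-0.3],
    [[36,15,30],-0.45],
    [[48,20,40],-0.6],
    [[59,24,50],-0.75]
  ],
  "grip": 0.55
}}

```text
t: 5.45
eef_pos: [597.0, 156.7, 209.2]
tcp_rot: [3.141, 0.0, 0.684]
ft_force: [0.4, 0.1, 0.4]
opening: 0.634
grip_force: 0.0
```

Emit:
{"api": "jog_arm", "payload": {
  "motion": [
    [[0,0,5],-0.15],
    [[0,0,10],-0.3],
    [[0,0,15],-0.45],
    [[0,0,20],-0.6],
    [[0,0,25],-0.75]
  ]
}}

```text
t: 5.95
eef_pos: [596.5, 157.0, 184.3]
tcp_rot: [-3.142, 0.0, 1.434]
ft_force: [-0.4, 0.5, 0.0]
opening: 0.451
grip_force: 0.0
```

Emit:
{"api": "jog_arm", "payload": {
  "motion": [
    [[0,0,5],-0.15],
    [[0,0,10],-0.3],
    [[0,0,15],-0.45],
    [[0,0,20],-0.6],
    [[0,0,25],-0.75]
  ]
}}

```text
t: 6.45
eef_pos: [596.5, 157.0, 159.4]
tcp_rot: [-3.142, 0.0, 2.184]
ft_force: [0.2, -0.1, -0.5]
opening: 0.451
grip_force: 0.0
```

Emit:
{"api": "jog_arm", "payload": {
  "motion": [
    [[0,0,0],-0.1],
    [[0,0,0],-0.1],
    [[0,0,0],-0.1],
    [[0,0,0],-0.1]
  ]
}}

```text
t: 6.85
eef_pos: [596.5, 157.0, 159.7]
tcp_rot: [3.142, 0.0, 2.275]
ft_force: [0.1, -0.3, 0.1]
opening: 0.45
grip_force: 0.0
```

```bash
cat >> h.py <<'E'
def goto(x,y,z,yaw=None):
    """print tool-frame shift (mm) and turn from the present pose to a world TCP target"""
    s=state(); p=s["eef_pos"]; a=s["tcp_rot"][2]; d=np.array([x,y,z])-p
    t=0 if yaw is None else -((yaw-a+np.pi)%(2*np.pi)-np.pi)
    print("t",round(s["t"],2),"at",p.round(1),"yaw",round(a,3),"-> shift",[round(v,1) for v in (np.cos(a)*d[0]+np.sin(a)*d[1],np.sin(a)*d[0]-np.cos(a)*d[1],-d[2])],"turn",round(t,3),"j6",s["joints"][5].round(2))
E
python3 - <<'E'
from fit import *
c=read_camera("wrist"); cv2.imwrite("pics/w2.png",c["img"])
for h in cut_out("highlighter_mid",c)[:1]:
    r=cv2.minAreaRect(np.argwhere(h["region"])[:,::-1].astype(np.float32)); print(h["p"],h["box"],r)
    bx=cv2.boxPoints(r); d=bx[1]-bx[0] if np.linalg.norm(bx[1]-bx[0])>np.linalg.norm(bx[2]-bx[1]) else bx[2]-bx[1]
    e=[onz(c,np.array(r[0])+k*d/2,35) for k in(-1,0,1)]; print(np.round(e,1),np.linalg.norm(e[2]-e[0]),"yaw",np.arctan2(*(e[2]-e[0])[1::-1]))
goto(596.6,157.4,53,2.283)
E
```

```text
0.59 [306.6, 117.0, 326.6, 268.9] ((317.0, 193.0), (152.0, 20.0), 90.0)
[[552.2 208.5  35. ]
 [591.9 161.9  35. ]
 [636.7 109.3  35. ]] 130.24999739652338 yaw -0.8652389037194319
t 6.95 at [596.5 157.  159.7] yaw 2.276 -> shift [np.float64(0.2), np.float64(0.3), np.float64(106.7)] turn -0.007 j6 -0.56
```

Emit:
{"api": "jog_arm", "payload": {
  "motion": [
    [[1,0,30],0],
    [[2,0,60],0],
    [[2,0,85],0],
    [[2,0,100],0],
    [[2,0,106],0]
  ]
}}

```text
t: 7.45
eef_pos: [594.9, 158.5, 52.4]
tcp_rot: [-3.14, -0.001, 2.277]
ft_force: [0.2, -0.0, 0.3]
opening: 0.452
grip_force: 0.0
```

Emit:
{"api": "jog_arm", "payload": {
  "motion": [
    [[0,0,0],0],
    [[0,0,0],0],
    [[0,0,0],0],
    [[0,0,0],0],
    [[0,0,0],0]
  ],
  "grip": 1
}}

```text
t: 7.95
eef_pos: [595.5, 158.6, 54.5]
tcp_rot: [3.14, 0.001, 2.278]
ft_force: [-1.3, 0.1, 5.6]
opening: 0.162
grip_force: 30.0
```

Emit:
{"api": "jog_arm", "payload": {
  "motion": [
    [[0,0,0],0],
    [[0,0,-10],0],
    [[0,0,-30],0],
    [[0,0,-60],0],
    [[0,0,-60],0]
  ]
}}

```text
t: 8.45
eef_pos: [596.6, 158.8, 117.6]
tcp_rot: [3.137, 0.003, 2.278]
ft_force: [-0.0, -0.1, -0.0]
opening: 0.165
grip_force: 30.0
```

```bash
python3 - <<'E'
from h import *
for n in ("scene","side"):
    c=read_camera(n)
    for h in cut_out("pen_tray",c)[:1]:
        hull=cv2.convexHull(np.argwhere(h["region"])[:,::-1].astype(np.float32))
        q=np.array([onz(c,p[0],16)[:2] for p in hull]).astype(np.float32); print(n,h["p"],cv2.minAreaRect(q))
        print(np.round([onz(c,p[0],16)[:2] for p in cv2.approxPolyDP(hull,4,True)]).tolist())
goto(528,-448,220,np.pi+0.12)
E
```

```text
side 0.91 ((534.2572631835938, -460.91485595703125), (180.93637084960938, 82.92211151123047), 4.343228816986084)
[[624.0, -441.0], [605.0, -496.0], [447.0, -506.0], [449.0, -426.0], [606.0, -414.0]]
t 8.65 at [594.8 158.5 113.1] yaw 2.278 -> shift [np.float64(-417.7), np.float64(-444.7), np.float64(-106.9)] turn -0.984 j6 -0.55
```

Emit:
{"api": "jog_arm", "payload": {
  "motion": [
    [[-18,-20,-35],0],
    [[-42,-45,-70],0],
    [[-72,-77,-100],0],
    [[-104,-110,-105],0],
    [[-136,-144,-105],0]
  ]
}}

```text
t: 9.15
eef_pos: [573.9, -40.0, 219.4]
tcp_rot: [3.141, 0.001, 2.278]
ft_force: [0.0, -0.2, -1.0]
opening: 0.163
grip_force: 30.0
```

Emit:
{"api": "jog_arm", "payload": {
  "motion": [
    [[-30,-31,0],0],
    [[-60,-62,0],0],
    [[-90,-93,0],0],
    [[-120,-124,0],0],
    [[-145,-152,0],0]
  ]
}}

```text
t: 9.65
eef_pos: [552.0, -249.4, 217.6]
tcp_rot: [-3.141, -0.001, 2.277]
ft_force: [1.1, 0.7, -1.4]
opening: 0.161
grip_force: 30.0
```

Emit:
{"api": "jog_arm", "payload": {
  "motion": [
    [[-30,-31,0],-0.12],
    [[-60,-62,0],-0.24],
    [[-90,-93,0],-0.36],
    [[-120,-124,0],-0.48],
    [[-140,-150,0],-0.6]
  ]
}}

```text
t: 10.15
eef_pos: [528.8, -453.5, 217.1]
tcp_rot: [3.141, -0.001, 2.882]
ft_force: [0.1, 0.3, -0.3]
opening: 0.163
grip_force: 30.0
```

Emit:
{"api": "jog_arm", "payload": {
  "motion": [
    [[0,0,0],-0.12],
    [[0,0,0],-0.24],
    [[0,0,0],-0.34],
    [[0,0,0],-0.34]
  ]
}}

```text
t: 10.55
eef_pos: [529.3, -451.1, 217.3]
tcp_rot: [3.14, -0.001, -3.064]
ft_force: [0.1, 1.6, 0.1]
opening: 0.162
grip_force: 30.0
```

```bash
python3 - <<'E'
from h import *
c=read_camera("wrist"); cv2.imwrite("pics/w3.png",c["img"])
for n in ("wrist","scene","side"):
    if n!="wrist": c=read_camera(n)
    for h in cut_out("pen_tray",c)[:1]:
        hull=cv2.convexHull(np.argwhere(h["region"])[:,::-1].astype(np.float32))
        q=np.array([onz(c,p[0],16)[:2] for p in hull]).astype(np.float32); print(n,h["p"],h["box"],cv2.minAreaRect(q))
        print(np.round([onz(c,p[0],16)[:2] for p in cv2.approxPolyDP(hull,4,True)]).tolist())
goto(530,-452,45,np.pi+0.075)
E
```

```text
wrist 0.73 [278.6, 95.7, 350.9, 238.9] ((517.1392822265625, -453.7547607421875), (149.1702423095703, 69.62097930908203), 4.1176323890686035)
[[442.0, -426.0], [583.0, -416.0], [594.0, -482.0], [449.0, -492.0]]
scene 0.6 [361.2, 145.0, 388.6, 163.2] ((585.0477905273438, -426.48712158203125), (74.29463195800781, 92.86553955078125), 31.52462387084961)
[[532.0, -411.0], [586.0, -394.0], [620.0, -418.0], [579.0, -476.0]]
side 0.77 [285.6, 295.0, 367.5, 336.2] ((533.2444458007812, -461.1588134765625), (179.2625732421875, 84.02487182617188), 3.903747320175171)
[[621.0, -426.0], [601.0, -496.0], [448.0, -501.0], [448.0, -429.0]]
t 10.85 at [ 529.6 -451.1  218.5] yaw -3.067 -> shift [np.float64(-0.3), np.float64(-0.9), np.float64(173.5)] turn -0.0 j6 -2.45
```

View pics/w3.png

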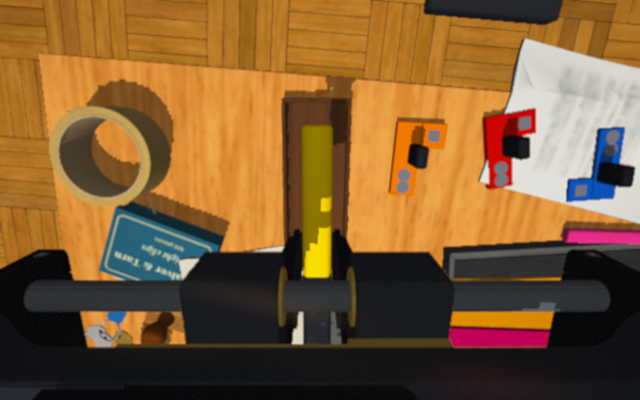

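Emit:
{"api": "jog_arm", "payload": {
  "motion": [
    [[-4,-1,40],0],
    [[-4,-1,80],0],
    [[-4,-1,120],0],
    [[-4,-1,150],0],
    [[-4,-1,165],0]
  ]
}}

```text
t: 11.35
eef_pos: [532.9, -451.2, 50.8]
tcp_rot: [3.139, -0.002, -3.066]
ft_force: [-0.4, 0.6, -0.9]
opening: 0.167
grip_force: 30.0
```

Emit:
{"api": "jog_arm", "payload": {
  "motion": [
    [[0,0,10],0],
    [[0,0,16],0],
    [[0,0,19],0],
    [[0,0,19],0]
  ]
}}

```text
t: 11.75
eef_pos: [533.9, -452.2, 35.4]
tcp_rot: [-3.141, 0.001, -3.065]
ft_force: [-0.5, -0.2, 0.7]
opening: 0.166
grip_force: 30.0
```

Emit:
{"api": "jog_arm", "payload": {
  "motion": [
    [[0,0,0],0],
    [[0,0,0],0],
    [[0,0,0],0],
    [[0,0,-20],0],
    [[0,0,-50],0]
  ],
  "grip": 0.72
}}

```text
t: 12.25
eef_pos: [533.0, -451.4, 83.7]
tcp_rot: [3.139, -0.002, -3.065]
ft_force: [0.0, -0.3, 1.0]
opening: 0.278
grip_force: 0.0
```

Emit:
{"api": "jog_arm", "payload": {
  "motion": [
    [[0,0,-50],0],
    [[0,0,-100],0],
    [[0,0,-150],0],
    [[0,0,-150],0]
  ]
}}

```text
t: 12.65
eef_pos: [535.1, -453.3, 242.8]
tcp_rot: [-3.132, 0.008, -3.065]
ft_force: [0.7, 0.5, 0.1]
opening: 0.282
grip_force: 0.0
```

```bash
python3 - <<'E'
from h import *
c=read_camera("wrist")
for n in ("wrist","side"):
    if n!="wrist": c=read_camera(n); cv2.imwrite("pics/s3.png",c["img"])
    for t in ("highlighter_mid","pen_tray","grip_orange","grip_red","grip_blue"):
        for h in cut_out(t,c)[:1]:
            q=np.array([onz(c,p,12)[:2] for p in np.argwhere(h["region"])[:,::-1]]).astype(np.float32); print(n,t,h["p"],cv2.minAreaRect(q))
goto(530,150,230,-.0755)
E
```

```text
wrist highlighter_mid 0.64 ((531.4054565429688, -452.9296569824219), (131.18031311035156, 15.2238187789917), 4.242346286773682)
wrist pen_tray 0.96 ((532.7415161132812, -452.6741638183594), (179.61920166015625, 70.4178466796875), 4.02666711807251)
wrist grip_orange 0.88 ((496.5286865234375, -348.2665710449219), (77.20437622070312, 53.31924057006836), 1.6228693723678589)
wrist grip_red 0.9 ((478.5180358886719, -252.9694366455078), (78.45992279052734, 55.376434326171875), 15.742993354797363)
wrist grip_blue 0.94 ((486.5677490234375, -152.7772979736328), (77.0440902709961, 70.74406433105469), 8.664300918579102)
side highlighter_mid 0.64 ((533.6802978515625, -455.3550720214844), (130.35409545898438, 21.842803955078125), 3.3868868350982666)
side pen_tray 0.57 ((534.7733154296875, -456.4754943847656), (180.8259735107422, 86.68428039550781), 3.6649117469787598)
side grip_orange 0.88 ((499.8946533203125, -352.2444152832031), (78.89220428466797, 76.97753143310547), 0.7747138738632202)
side grip_red 0.7 ((475.3524169921875, -252.15061950683594), (81.1764144897461, 76.46234130859375), 27.68271255493164)
side grip_blue 0.56 ((489.76953125, -152.63853454589844), (75.32462310791016, 87.22245788574219), 26.481252670288086)
t 13.25 at [ 533.6 -451.9  234.2] yaw -3.065 -> shift [np.float64(-42.2), np.float64(600.5), np.float64(4.2)] turn -2.99 j6 -2.44
```

Emit:
{"api": "jog_arm", "payload": {
  "motion": [
    [[-3,45,0],0],
    [[-6,90,0],0],
    [[-9,135,0],0],
    [[-12,180,0],0],
    [[-14,226,0],0]
  ],
  "grip": 0.55
}}

```text
t: 13.75
eef_pos: [530.1, -223.9, 234.6]
tcp_rot: [-3.141, 0.0, -3.066]
ft_force: [0.4, -0.4, -0.7]
opening: 0.447
grip_force: 0.0
```

Emit:
{"api": "jog_arm", "payload": {
  "motion": [
    [[-3,45,0],0],
    [[-6,90,0],0],
    [[-9,135,0],0],
    [[-12,180,0],0],
    [[-13,226,0],0]
  ]
}}

```text
t: 14.25
eef_pos: [526.0, 2.5, 234.8]
tcp_rot: [-3.141, 0.001, -3.066]
ft_force: [1.0, -0.8, 0.4]
opening: 0.455
grip_force: 0.0
```

Emit:
{"api": "jog_arm", "payload": {
  "motion": [
    [[-3,45,10],0.03],
    [[-6,90,20],0.06],
    [[-9,135,40],0.09],
    [[-12,180,60],0.12],
    [[-13,226,75],0.152]
  ]
}}

```text
t: 14.75
eef_pos: [521.6, 228.9, 158.6]
tcp_rot: [-3.141, -0.0, 3.064]
ft_force: [0.8, 0.1, 0.3]
opening: 0.45
grip_force: 0.0
```

Emit:
{"api": "jog_arm", "payload": {
  "motion": [
    [[0,0,0],0],
    [[0,0,0],0]
  ]
}}

```text
t: 14.95
eef_pos: [521.5, 227.9, 159.2]
tcp_rot: [-3.141, -0.001, 3.068]
ft_force: [-0.3, -0.9, -0.1]
opening: 0.45
grip_force: 0.0
```

```bash
python3 - <<'E'
from fit import *
c=read_camera("wrist"); cv2.imwrite("pics/w4.png",c["img"])
p=np.load("case.npy")
for h in cut_out("knob",c)[:2]: print(h["p"],h["box"],cen(h["region"]))
for q in [(-78,33,63),(-86,41,63),(-70,25,63)]: print(proj(c,W(p,q)[0]))
k=W(p,(-78,33,0))[0]; print(k)
goto(k[0],k[1],71,np.pi-.0755)
E
```

```text
0.79 [306.2, 173.1, 327.6, 338.2] [317.23328877 229.29879679]
[316.82057747 220.03279712]
[328.47360683 209.02015549]
[305.37472858 230.84900388]
[521.37870465 227.30631985  20.        ]
t 15.05 at [522.1 226.5 159.9] yaw 3.066 -> shift [np.float64(0.8), np.float64(0.8), np.float64(88.9)] turn -0.0 j6 -1.2
```

View pics/w4.png

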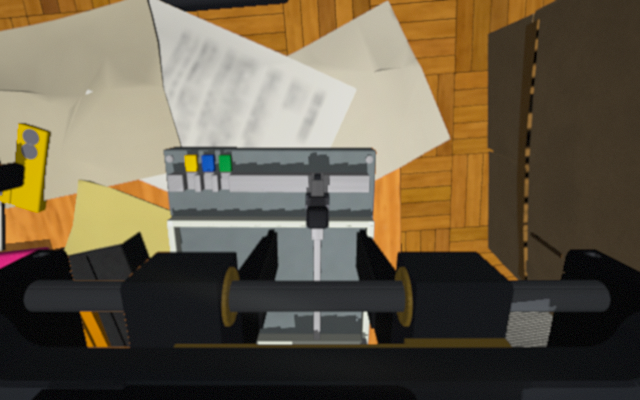

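Emit:
{"api": "jog_arm", "payload": {
  "motion": [
    [[1,1,30],0],
    [[1,1,60],0],
    [[1,1,80],0],
    [[1,1,88],0],
    [[1,1,88],0]
  ]
}}

```text
t: 15.55
eef_pos: [521.2, 227.2, 71.4]
tcp_rot: [-3.141, -0.001, 3.064]
ft_force: [-0.7, 0.0, -0.1]
opening: 0.451
grip_force: 0.0
```

Emit:
{"api": "jog_arm", "payload": {
  "motion": [
    [[0,0,0],0],
    [[0,0,0],0],
    [[0,0,0],0],
    [[0,0,0],0],
    [[0,0,0],0]
  ],
  "grip": 1
}}

```text
t: 16.05
eef_pos: [521.2, 228.3, 72.2]
tcp_rot: [3.141, 0.001, 3.066]
ft_force: [-1.3, -0.6, 4.5]
opening: 0.164
grip_force: 30.0
```

Emit:
{"api": "jog_arm", "payload": {
  "motion": [
    [[0,0,-4],0],
    [[0,0,-9],0],
    [[0,0,-14],0],
    [[0,0,-18],0],
    [[0,0,-18],0]
  ]
}}

```text
t: 16.55
eef_pos: [521.1, 228.3, 90.2]
tcp_rot: [3.141, 0.001, 3.066]
ft_force: [1.3, 0.5, -1.0]
opening: 0.165
grip_force: 30.0
```

Emit:
{"api": "jog_arm", "payload": {
  "motion": [
    [[0,-15,0],0],
    [[0,-32,0],0],
    [[0,-50,0],0],
    [[0,-67,0],0],
    [[0,-76,0],0]
  ]
}}

```text
t: 17.05
eef_pos: [515.2, 150.3, 89.6]
tcp_rot: [-3.141, 0.0, 3.064]
ft_force: [2.8, 0.1, -1.1]
opening: 0.168
grip_force: 30.0
```

Emit:
{"api": "jog_arm", "payload": {
  "motion": [
    [[0,0,0],0],
    [[0,0,0],0],
    [[0,0,6],0],
    [[0,0,10],0],
    [[0,0,13],0]
  ]
}}

```text
t: 17.55
eef_pos: [515.3, 152.9, 76.0]
tcp_rot: [-3.142, 0.0, 3.066]
ft_force: [3.9, 1.0, -0.8]
opening: 0.168
grip_force: 30.0
```

Emit:
{"api": "jog_arm", "payload": {
  "motion": [
    [[0,0,2],0],
    [[0,0,4],0],
    [[0,0,5],0],
    [[0,0,5],0]
  ]
}}

```text
t: 17.95
eef_pos: [515.3, 152.6, 72.1]
tcp_rot: [3.142, 0.001, 3.066]
ft_force: [0.6, 0.2, 6.5]
opening: 0.166
grip_force: 30.0
```

Emit:
{"api": "jog_arm", "payload": {
  "motion": [
    [[0,0,0],0],
    [[0,0,0],0],
    [[0,0,0],0],
    [[0,0,-20],0],
    [[0,0,-60],0]
  ],
  "grip": 0.55
}}

```text
t: 18.45
eef_pos: [513.8, 152.2, 130.0]
tcp_rot: [-3.14, -0.006, 3.066]
ft_force: [0.9, -0.0, 1.0]
opening: 0.443
grip_force: 0.0
```

Emit:
{"api": "jog_arm", "payload": {
  "motion": [
    [[30,0,-50],0],
    [[60,0,-100],0],
    [[90,0,-110],0],
    [[90,0,-110],0]
  ]
}}

```text
t: 18.85
eef_pos: [422.6, 159.6, 244.5]
tcp_rot: [3.141, 0.003, 3.067]
ft_force: [-0.3, -0.2, -0.7]
opening: 0.449
grip_force: 0.0
```

```bash
python3 - <<'E'
from fit import *
c=read_camera("wrist"); p=np.load("case.npy")
p2,f=fitcase(c,p); print(p2,f)
im=c["img"].copy(); 
for h in cut_out("knob",c)[:2]: print(h["p"],h["box"],cen(h["region"]))
for q in [(-78,-43,63),(-78,-43,72.5),(0,-40,19),(0,-46,19),(0,-40,28.5),(-59,78,18),(-59,-91,18)]:
    u=proj(c,W(p,q)[0]); print(q,u.round(1)); cv2.circle(im,tuple(int(round(x)) for x in u),1,(255,0,255),-1)
cv2.imwrite("pics/w5.png",im)
a=read_camera("scene"); b=read_camera("side")
o=[]
for n,x in (("scene",a),("side",b)):
    for h in cut_out("knob",x)[:1]: print(n,h["p"],h["box"],cen(h["region"])," pred seated",proj(x,W(p,(-78,-43,63))[0]),"tooth",proj(x,W(p,(-78,-43,72.5))[0]))
goto(500,0,230)
cv2.imwrite("pics/s5.png",cv2.resize(np.hstack([a["img"][230:370,150:290],b["img"][130:270,250:390]]),(800,400),interpolation=cv2.INTER_CUBIC))
E
```

```text
[ 5.96239588e+02  1.89133836e+02 -7.47582007e-02] -32.40797424316406
(-78, -43, 63) [316.1 280.4]
(-78, -43, 72.5) [316.1 285.2]
(0, -40, 19) [318.5 320.8]
(0, -46, 19) [313.5 320.8]
(0, -40, 28.5) [318.6 325.7]
(-59, 78, 18) [420.4 276.1]
(-59, -91, 18) [274.7 276. ]
scene 0.69 [159.6, 265.4, 190.0, 287.8] [174.82233503 276.56345178]  pred seated [250.75213027 289.42569187] tooth [250.27674239 287.02882995]
t 19.15 at [425.9 159.1 240.6] yaw 3.065 -> shift [np.float64(-86.0), np.float64(-153.0), np.float64(10.6)] turn 0 j6 -1.28
```

View pics/w5.png

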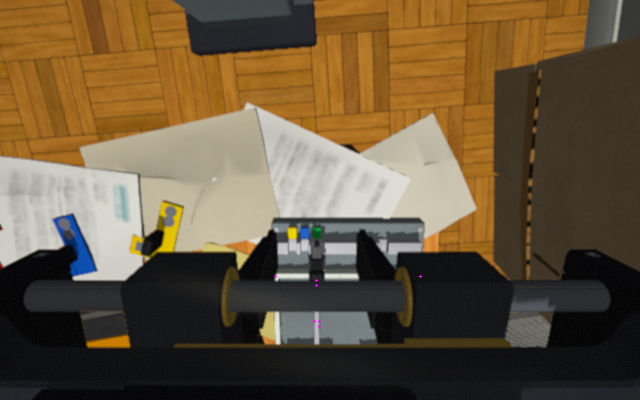

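Emit:
{"api": "jog_arm", "payload": {
  "motion": [
    [[-3,-35,-8],0.15],
    [[-6,-70,-16],0.3],
    [[-9,-105,-24],0.45],
    [[-12,-140,-32],0.6],
    [[-16,-174,-40],0.75]
  ],
  "grip": 0.5
}}

```text
t: 19.65
eef_pos: [428.4, -17.1, 281.1]
tcp_rot: [-3.141, -0.001, 2.309]
ft_force: [0.8, -1.0, -0.2]
opening: 0.498
grip_force: 0.0
```

Emit:
{"api": "jog_arm", "payload": {
  "motion": [
    [[-26,-23,0],0.15],
    [[-52,-46,0],0.3],
    [[-78,-70,0],0.45],
    [[-104,-93,0],0.6],
    [[-130,-116,0],0.75]
  ]
}}

```text
t: 20.15
eef_pos: [431.1, -191.6, 280.7]
tcp_rot: [-3.14, -0.001, 1.559]
ft_force: [0.2, 1.2, 1.1]
opening: 0.5
grip_force: 0.0
```

Emit:
{"api": "jog_arm", "payload": {
  "motion": [
    [[0,0,0],0.15],
    [[0,0,0],0.3],
    [[0,0,0],0.45],
    [[0,0,0],0.6],
    [[0,0,0],0.75]
  ]
}}

```text
t: 20.65
eef_pos: [431.3, -190.1, 280.6]
tcp_rot: [-3.14, 0.0, 0.809]
ft_force: [0.4, -1.1, 0.1]
opening: 0.498
grip_force: 0.0
```

Emit:
{"api": "jog_arm", "payload": {
  "motion": [
    [[0,0,0],0.15],
    [[0,0,0],0.3],
    [[0,0,0],0.45],
    [[0,0,0],0.6],
    [[0,0,0],0.75]
  ]
}}

```text
t: 21.15
eef_pos: [431.3, -190.1, 280.6]
tcp_rot: [-3.141, 0.002, 0.059]
ft_force: [-0.7, -0.2, -0.3]
opening: 0.503
grip_force: 0.0
```

Emit:
{"api": "jog_arm", "payload": {
  "motion": [
    [[0,0,0],0.06],
    [[0,0,0],0.06],
    [[0,0,0],0.06]
  ]
}}

```text
t: 21.45
eef_pos: [431.2, -189.9, 281.0]
tcp_rot: [-3.141, 0.001, 0.008]
ft_force: [0.3, 0.1, 0.4]
opening: 0.501
grip_force: 0.0
```

```bash
cat > plates.py <<'E'
from fit import *
L=np.array([(-32.5,-19.5),(45.5,-19.5),(45.5,6.5),(-6.5,6.5),(-6.5,32.5),(-32.5,32.5)])
HSV={"red":((0,150,60),(8,255,255)),"blue":((108,130,50),(128,255,255)),"orange":((9,170,120),(17,255,255)),"yellow":((22,150,120),(33,255,255))}
def outline(c,p,z):
    w=W([p[0],p[1],p[2]],np.c_[L,np.zeros(6)]); w[:,2]=z; return np.array([proj(c,q) for q in w])
def fitplate(c,name,z=10.,region=None):
    """fit plate pose [x,y,yaw] (top face at world z) by IoU with the net's region"""
    if region is None:
        r=cut_out("grip_"+name,c)
        if not r: return None
        region=r[0]["region"]; pr=r[0]["p"]
    else: pr=1
    v,u=np.nonzero(region); m=region.astype(np.uint8)
    lo=np.array([u.min(),v.min()])-15; S=4
    big=cv2.resize(m[max(lo[1],0):v.max()+16,max(lo[0],0):u.max()+16],None,fx=S,fy=S,interpolation=cv2.INTER_LINEAR); lo=np.maximum(lo,0)
    g=onz(c,cen(region),z+3); E=np.array(c["extrinsics"])
    def f(p):
        # plate prism (top and bottom faces) and grip box
        im=np.zeros_like(big)
        def fill(loc,z0,z1,hull):
            a=[]
            for zz in (z0,z1):
                w=W(p,np.c_[loc,np.zeros(len(loc))]); w[:,2]=zz; a.append((np.array([proj(c,q) for q in w])-lo+.5)*S)
            if hull: cv2.fillConvexPoly(im,cv2.convexHull(np.vstack(a).astype(np.float32)).astype(np.int32),1)
        sq=lambda x0,x1,y0,y1:np.array([(x0,y0),(x1,y0),(x1,y1),(x0,y1)])
        fill(sq(-32.5,45.5,-19.5,6.5),z-10,z,1); fill(sq(-32.5,-6.5,6.5,32.5),z-10,z,1); fill(sq(-11,11,-6,6),z,z+34,1)
        i=(im&big).sum(); return -i/max((im|big).sum(),1)
    best=None
    for a in np.arange(-np.pi,np.pi,np.pi/6):
        p=np.array([g[0]-(2*np.cos(a)-2*np.sin(a)),g[1]-(2*np.sin(a)+2*np.cos(a)),a]); s=f(p)
        if best is None or s<best[1]: best=(p,s)
    cand=sorted([(f(np.array([g[0]-4*np.cos(a),g[1]-4*np.sin(a),a])),a) for a in np.arange(-np.pi,np.pi,np.pi/8)])[:4]
    R=[]
    for s,a in cand:
        p=np.array([g[0]-4*np.cos(a),g[1]-4*np.sin(a),a])
        R.append(minimize(f,p,method="Nelder-Mead",options=dict(initial_simplex=p+np.array([[0,0,0],[6,0,0],[0,6,0],[0,0,.25]]),xatol=.1,fatol=1e-4,maxiter=120)))
    R.sort(key=lambda r:r.fun); r=R[0]
    o=r.x.copy(); o[2]=(o[2]+np.pi)%(2*np.pi)-np.pi
    return o.round(3),round(-r.fun,3),round(pr,2),round(-R[1].fun,3),R[1].x.round(2)
E
cat > scan.py <<'E'
import sys; from plates import *
c=read_camera("wrist"); cv2.imwrite(f"pics/{sys.argv[1]}.png",c["img"])
for n in sys.argv[2:]: print(n,fitplate(c,n))
E
python3 - <<'E'
from plates import *
goto(430,-190,280,0)
c=read_camera("wrist"); im=c["img"].copy(); cv2.imwrite("pics/w6.png",im)
for n in HSV:
    r=fitplate(c,n); print(n,r)
    if r: cv2.polylines(im,[outline(c,r[0],10).round().astype(np.int32)],True,(255,0,255),1)
cv2.imwrite("pics/w6f.png",im)
E
```

```text
t 21.45 at [ 431.2 -189.9  281. ] yaw 0.008 -> shift [np.float64(-1.2), np.float64(0.1), np.float64(1.0)] turn 0.008 j6 1.01
red (array([ 519.859, -264.255,    1.578]), np.float64(-309940757660996.9), 0.93, np.float64(-311495171795162.94), array([ 519.76, -263.74,    1.65]))
blue (array([ 481.523, -158.461,    1.596]), np.float64(-345153785643363.1), 0.79, np.float64(-352757425921433.9), array([ 498.07, -139.74,   -1.61]))
orange (array([ 534.657, -321.414,   -2.815]), np.float64(-0.0), 0.75, np.float64(-328684212777462.75), array([ 519.66, -340.03,   -1.55]))
yellow (array([456.573, -62.339,   1.149]), np.float64(-328637367474471.25), 0.9, np.float64(-333557746843924.25), array([490.71, -21.63,  -2.04]))plates.py:27: RuntimeWarning: overflow encountered in scalar negative
  i=(im&big).sum(); return -i/max((im|big).sum(),1)
```

View pics/w6f.png

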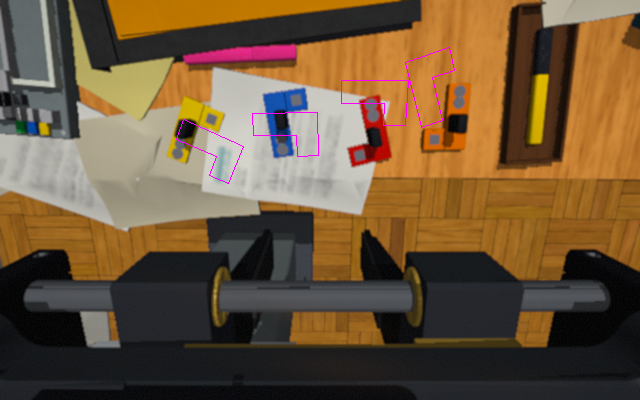

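```bash
sed -i 's/i=(im&big).sum(); return .*/return -float((im\&big).sum())\/max(float((im|big).sum()),1)/' plates.py
python3 - <<'E'
from plates import *
c=read_camera("wrist"); im=c["img"].copy()
for n in HSV:
    r=fitplate(c,n); print(n,r)
    if r: cv2.polylines(im,[outline(c,r[0],10).round().astype(np.int32)],True,(255,0,255),1)
cv2.imwrite("pics/w6f2.png",cv2.resize(im[70:200,140:500],(800,289),interpolation=cv2.INTER_CUBIC))
E
```

```text
red (array([ 4.75390e+02, -2.57904e+02,  2.66000e-01]), np.float64(0.924), 0.67, np.float64(0.924), array([ 4.7549e+02, -2.5791e+02,  2.7000e-01]))
blue (array([ 494.228, -149.041,   -2.984]), np.float64(0.93), 0.92, np.float64(0.928), array([ 494.41, -149.47,    3.28]))
orange (array([ 4.91304e+02, -3.53565e+02,  1.30000e-02]), np.float64(0.927), 0.89, np.float64(0.926), array([ 4.9146e+02, -3.5380e+02,  2.0000e-02]))
yellow (array([482.226, -36.428,   2.735]), np.float64(0.9), 0.96, np.float64(0.899), array([482.49, -36.32,  -3.5 ]))
```

View pics/w6f2.png

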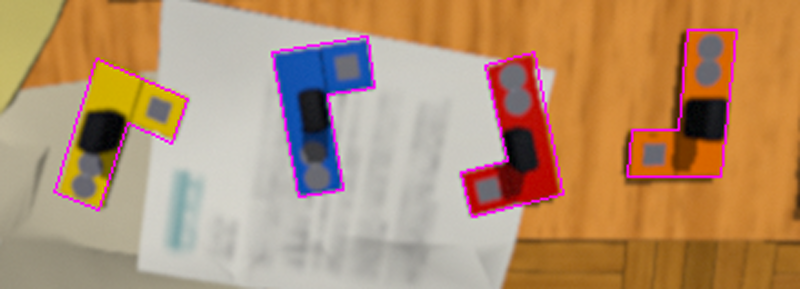

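Emit:
{"api": "jog_arm", "payload": {
  "motion": [
    [[12,33,26],0],
    [[24,66,52],0],
    [[36,99,78],0],
    [[48,132,104],0],
    [[60,164,126],0]
  ],
  "grip": 0.55
}}

```text
t: 22.45
eef_pos: [492.3, -354.6, 154.1]
tcp_rot: [-3.141, 0.001, 0.006]
ft_force: [0.0, 0.7, 0.7]
opening: 0.451
grip_force: 0.0
```

Emit:
{"api": "jog_arm", "payload": {
  "motion": [
    [[0,0,0],0],
    [[0,0,0],0]
  ]
}}

```text
t: 22.65
eef_pos: [491.7, -353.4, 154.8]
tcp_rot: [-3.14, 0.001, 0.005]
ft_force: [0.2, 0.4, 0.4]
opening: 0.449
grip_force: 0.0
```

```bash
cat > look.py <<'E'
import sys; from plates import *
n=sys.argv[1]; z=float(sys.argv[2]) if len(sys.argv)>2 else 10.
c=read_camera("wrist"); cv2.imwrite(f"pics/look_{n}.png",c["img"])
r=fitplate(c,n,z); print(n,r)
s=state(); y=r[0][2]
if np.cos(y-s["tcp_rot"][2])<0: y+=np.pi
goto(r[0][0],r[0][1],z+30,y)
E
python3 look.py orange
```

```text
orange (array([ 4.91558e+02, -3.53360e+02,  2.50000e-02]), np.float64(0.965), 0.66, np.float64(0.964), array([ 4.9130e+02, -3.5325e+02,  2.0000e-02]))
t 22.75 at [ 492.  -352.7  156.3] yaw 0.006 -> shift [np.float64(-0.5), np.float64(0.7), np.float64(116.3)] turn -0.019 j6 0.83
```

Emit:
{"api": "jog_arm", "payload": {
  "motion": [
    [[0,0,40],-0.02],
    [[0,0,75],-0.02],
    [[0,0,100],-0.02],
    [[0,0,115],-0.02],
    [[0,0,115],-0.02]
  ]
}}

```text
t: 23.25
eef_pos: [491.8, -352.5, 40.0]
tcp_rot: [-3.141, 0.001, 0.026]
ft_force: [-0.2, -0.2, -0.1]
opening: 0.452
grip_force: 0.0
```

Emit:
{"api": "jog_arm", "payload": {
  "motion": [
    [[0,0,0],0],
    [[0,0,0],0],
    [[0,0,0],0],
    [[0,0,0],0],
    [[0,0,0],0]
  ],
  "grip": 1
}}

```text
t: 23.75
eef_pos: [492.2, -353.5, 41.3]
tcp_rot: [3.141, -0.001, 0.026]
ft_force: [-0.4, 0.7, 4.5]
opening: 0.123
grip_force: 30.0
```

Emit:
{"api": "jog_arm", "payload": {
  "motion": [
    [[0,0,-20],0],
    [[0,0,-50],0],
    [[0,0,-90],0],
    [[0,0,-130],0],
    [[0,0,-140],0]
  ]
}}

```text
t: 24.25
eef_pos: [493.0, -354.1, 185.0]
tcp_rot: [3.137, -0.004, 0.026]
ft_force: [-0.3, -0.1, -0.5]
opening: 0.127
grip_force: 30.0
```

```bash
cat > tgt.py <<'E'
import sys; from plates import *
p=np.load("case.npy"); T={"AL":(-21,38),"BL":(21,53),"AR":(-21,-18),"BR":(21,-3)}
q=W(p,(*T[sys.argv[1]],0))[0]; print(q); goto(q[0],q[1],150,p[2])
E
python3 look.py orange 36; python3 tgt.py AL
```

```text
orange (array([ 486.993, -364.594,   -3.122]), np.float64(0.595), 0.63, np.float64(0.595), array([ 486.97, -364.43,   -3.12]))
t 24.35 at [ 492.4 -353.6  182.2] yaw 0.026 -> shift [np.float64(-5.7), np.float64(10.8), np.float64(116.2)] turn 0.006 j6 0.81
[578.59345556 227.99354439  20.        ]
t 24.35 at [ 492.4 -353.6  182.2] yaw 0.026 -> shift [np.float64(101.2), np.float64(-579.2), np.float64(32.2)] turn 0.101 j6 0.81
```

Emit:
{"api": "jog_arm", "payload": {
  "motion": [
    [[7,-40,0],0],
    [[14,-80,0],0],
    [[21,-120,0],0],
    [[28,-160,0],0],
    [[35,-198,0],0]
  ]
}}

```text
t: 24.85
eef_pos: [521.3, -152.6, 178.8]
tcp_rot: [-3.14, 0.003, 0.026]
ft_force: [-0.0, -0.4, -1.0]
opening: 0.124
grip_force: 30.0
```

Emit:
{"api": "jog_arm", "payload": {
  "motion": [
    [[7,-40,0],0],
    [[14,-80,0],0],
    [[21,-120,0],0],
    [[28,-160,0],0],
    [[35,-198,0],0]
  ]
}}

```text
t: 25.35
eef_pos: [551.2, 46.1, 178.8]
tcp_rot: [-3.141, 0.003, 0.026]
ft_force: [2.2, 0.2, -0.5]
opening: 0.124
grip_force: 30.0
```

Emit:
{"api": "jog_arm", "payload": {
  "motion": [
    [[7,-40,5],0.02],
    [[14,-80,10],0.04],
    [[21,-120,15],0.06],
    [[28,-160,20],0.08],
    [[31,-183,30],0.1]
  ]
}}

```text
t: 25.85
eef_pos: [577.7, 230.7, 148.6]
tcp_rot: [3.141, 0.002, -0.073]
ft_force: [-0.9, -0.7, -0.0]
opening: 0.125
grip_force: 30.0
```

Emit:
{"api": "jog_arm", "payload": {
  "motion": [
    [[0,0,0],0],
    [[0,0,0],0],
    [[0,0,0],0]
  ]
}}

```text
t: 26.15
eef_pos: [577.9, 227.1, 150.0]
tcp_rot: [3.141, 0.001, -0.075]
ft_force: [0.3, 0.1, -0.2]
opening: 0.123
grip_force: 30.0
```

```bash
cat > place.py <<'E'
import sys; from plates import *
p=np.load("case.npy"); T={"AL":(-21,38,0),"BL":(21,53,np.pi),"AR":(-21,-18,0),"BR":(21,-3,np.pi)}[sys.argv[1]]
q=W(p,(*T[:2],0))[0]; s=state(); z=s["eef_pos"][2]-30
c=read_camera("wrist"); cv2.imwrite(f"pics/hold_{sys.argv[2]}.png",c["img"])
r=fitplate(c,sys.argv[2],z); print(r, "tcp",s["eef_pos"].round(1),"grip",s["opening"].round(3))
a=s["tcp_rot"][2]; w=r[0]; dy=(T[2]+p[2]-w[2]+np.pi)%(2*np.pi)-np.pi
off=w[:2]-s["eef_pos"][:2]; print("in hand offset",off.round(1),"turn needed",round(-dy,3))
cc,ss=np.cos(dy),np.sin(dy); off=np.array([cc*off[0]-ss*off[1],ss*off[0]+cc*off[1]])
print("nominal:"); goto(q[0],q[1],66,p[2]); print("seen:"); goto(q[0]-off[0],q[1]-off[1],66,a+dy)
print(fitcase(c,p))
E
python3 place.py AL orange
```

```text
Traceback (most recent call last):
  File "place.py", line 5, in <module>
    r=fitplate(c,sys.argv[2],z); print(r, "tcp",s["eef_pos"].round(1),"grip",s["opening"].round(3))
                                                                             ^^^^^^^^^^^^^^^^^^
AttributeError: 'float' object has no attribute 'round'
```

View pics/hold_orange.png

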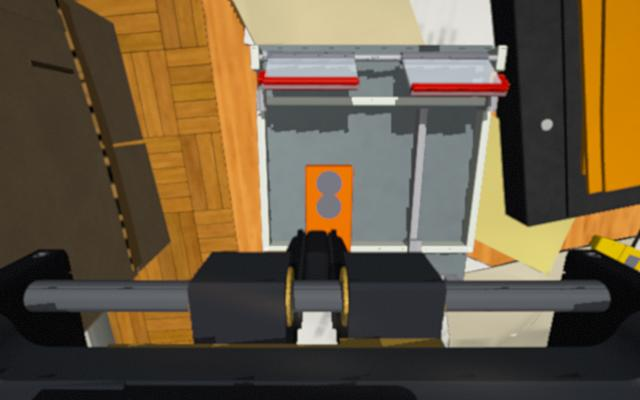

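```bash
cat > place.py <<'E'
import sys; from plates import *
p=np.load("case.npy"); T={"AL":(-21,38,0),"BL":(21,53,np.pi),"AR":(-21,-18,0),"BR":(21,-3,np.pi)}[sys.argv[1]]
n=sys.argv[2]; q=W(p,(*T[:2],0))[0]; s=state(); z=s["eef_pos"][2]-30
c=read_camera("wrist"); cv2.imwrite(f"pics/hold_{n}.png",c["img"])
hsv=cv2.cvtColor(c["img"],cv2.COLOR_BGR2HSV); m=cv2.inRange(hsv,*HSV[n]); m[245:]=0; m[:,:200]=0; m[:,440:]=0
k,l,st,ce=cv2.connectedComponentsWithStats(m); i=1+st[1:,4].argmax(); m=l==i
a=s["tcp_rot"][2]; P=[]
for v,u in np.argwhere(m): 
    w=onz(c,(u,v),z)-s["eef_pos"]; P.append((np.cos(a)*w[0]+np.sin(a)*w[1],-np.sin(a)*w[0]+np.cos(a)*w[1]))
P=np.array(P); print("open",round(s["opening"],3),"blob",st[i]," hand frame (x fwd,y left): x",P[:,0].min().round(1),P[:,0].max().round(1))
for x0 in (15,25,35):
    r=P[(P[:,0]>x0)&(P[:,0]<x0+10)]; 
    if len(r): print(" at x",x0,"y",np.percentile(r[:,1],[1,99]).round(1))
goto(q[0],q[1],66,p[2]); print(fitcase(c,p))
E
python3 place.py AL orange
```

```text
open 0.125 blob [  200     0    61   245 12836]  hand frame (x fwd,y left): x 0.6 122.8
 at x 15 y [30.6 62.6]
 at x 25 y [30.6 61.8]
 at x 35 y [30.6 60.9]
t 26.3 at [578.3 227.1 150.8] yaw -0.075 -> shift [np.float64(0.3), np.float64(-0.9), np.float64(84.8)] turn 0.0 j6 1.91
(array([ 5.97350044e+02,  1.89126704e+02, -7.64674805e-02]), np.float64(-92.9638900756836))
```

```bash
sed -i 's/m\[:,:200\]=0; m\[:,440:\]=0/m[:,:272]=0; m[:,380:]=0/' place.py; python3 -c "
import numpy as np; np.save('case.npy',[597.1,188.9,-.076])"; python3 place.py AL orange
```

```text
open 0.121 blob [ 305  165   48   80 2148]  hand frame (x fwd,y left): x 0.7 45.3
 at x 15 y [-19.6   4.9]
 at x 25 y [-19.5   4.8]
 at x 35 y [-19.6   4.8]
t 26.35 at [578.3 227.2 150.8] yaw -0.075 -> shift [np.float64(0.7), np.float64(-1.2), np.float64(84.8)] turn 0.001 j6 1.91
(array([ 5.97377898e+02,  1.89108163e+02, -7.67214578e-02]), np.float64(-92.79461669921875))
```

Emit:
{"api": "jog_arm", "payload": {
  "motion": [
    [[1,-1,30],0],
    [[1,-1,55],0],
    [[1,-1,70],0],
    [[1,-1,79],0],
    [[1,-1,83],0]
  ]
}}

```text
t: 26.85
eef_pos: [579.2, 228.8, 67.2]
tcp_rot: [3.141, 0.0, -0.074]
ft_force: [-5.1, -0.9, 22.7]
opening: 0.126
grip_force: 30.0
```

Emit:
{"api": "jog_arm", "payload": {
  "motion": [
    [[0,0,0],0],
    [[0,0,0],0]
  ]
}}

```text
t: 27.05
eef_pos: [579.6, 229.1, 68.4]
tcp_rot: [-3.141, -0.001, -0.074]
ft_force: [0.1, -0.5, -0.3]
opening: 0.126
grip_force: 30.0
```

Emit:
{"api": "jog_arm", "payload": {
  "motion": [
    [[0,0,0],0],
    [[0,0,0],0],
    [[0,0,0],0],
    [[0,0,-20],0],
    [[0,0,-60],0]
  ],
  "grip": 0.68
}}

```text
t: 27.55
eef_pos: [578.0, 228.6, 125.9]
tcp_rot: [3.14, 0.005, -0.074]
ft_force: [-0.2, 1.0, -0.5]
opening: 0.319
grip_force: 0.0
```

Emit:
{"api": "jog_arm", "payload": {
  "motion": [
    [[-10,10,-40],0],
    [[-20,30,-80],0],
    [[-30,60,-110],0],
    [[-30,60,-110],0],
    [[-30,60,-110],0]
  ]
}}

```text
t: 28.05
eef_pos: [544.9, 171.1, 238.4]
tcp_rot: [-3.141, -0.002, -0.075]
ft_force: [0.1, -0.2, 0.5]
opening: 0.325
grip_force: 0.0
```

```bash
cat > chk.py <<'E'
import sys; from plates import *
c=read_camera("wrist"); cv2.imwrite(f"pics/chk_{sys.argv[1]}.png",c["img"])
p=np.load("case.npy"); p2,f=fitcase(c,p); print("case",p2.round(4),f)
for n in sys.argv[2:]:
    r=fitplate(c,n,36.)
    if not r: print(n,"none"); continue
    d=r[0][:2]-p2[:2]; cs,sn=np.cos(p2[2]),np.sin(p2[2])
    print(n,"in case:",(cs*d[0]+sn*d[1]).round(1),(-sn*d[0]+cs*d[1]).round(1),"yaw",((r[0][2]-p2[2]+np.pi/2)%(2*np.pi)-np.pi/2).round(3),"iou",r[1],r[2])
E
python3 chk.py 1 orange
python3 - <<'E'
from plates import *
c=read_camera("wrist")
print("yellow",fitplate(c,"yellow"))
goto(483,-36.4,155,2.735-np.pi)
E
```

```text
case [ 5.961548e+02  1.887515e+02 -7.460000e-02] -103.7371826171875
orange in case: -20.1 38.0 yaw -0.001 iou 0.94 0.78
yellow (array([483.57 , -37.636,   2.77 ]), np.float64(0.926), 0.62, np.float64(0.926), array([483.62, -37.96,  -3.52]))
t 28.25 at [544.7 171.9 236.4] yaw -0.074 -> shift [np.float64(-46.2), np.float64(212.3), np.float64(81.4)] turn 0.333 j6 1.83
```

Emit:
{"api": "jog_arm", "payload": {
  "motion": [
    [[-9,42,10],0.06],
    [[-18,84,25],0.12],
    [[-27,126,45],0.18],
    [[-36,168,65],0.24],
    [[-46,212,81],0.32]
  ],
  "grip": 0.55
}}

```text
t: 28.75
eef_pos: [482.5, -37.4, 154.9]
tcp_rot: [3.141, 0.002, -0.396]
ft_force: [1.0, -0.3, -0.2]
opening: 0.45
grip_force: 0.0
```

Emit:
{"api": "jog_arm", "payload": {
  "motion": [
    [[0,0,0],0],
    [[0,0,0],0],
    [[0,0,0],0]
  ]
}}

```text
t: 29.05
eef_pos: [483.7, -35.8, 156.5]
tcp_rot: [3.142, 0.0, -0.393]
ft_force: [-0.7, -0.2, -0.2]
opening: 0.45
grip_force: 0.0
```

```bash
python3 look.py yellow
```

```text
yellow (array([483.048, -37.164,   2.757]), np.float64(0.951), 0.78, np.float64(0.949), array([482.91, -37.25,   2.75]))
t 29.15 at [483.7 -35.5 156.8] yaw -0.392 -> shift [np.float64(0.0), np.float64(1.8), np.float64(116.8)] turn -0.007 j6 1.75
```

Emit:
{"api": "jog_arm", "payload": {
  "motion": [
    [[0,2,40],-0.01],
    [[0,2,75],-0.01],
    [[0,2,100],-0.01],
    [[0,2,116],-0.01],
    [[0,2,116],-0.01]
  ]
}}

```text
t: 29.65
eef_pos: [482.0, -37.4, 39.1]
tcp_rot: [3.141, 0.003, -0.382]
ft_force: [0.1, -0.4, 0.9]
opening: 0.446
grip_force: 0.0
```

Emit:
{"api": "jog_arm", "payload": {
  "motion": [
    [[0,0,0],0],
    [[0,0,0],0],
    [[0,0,0],0],
    [[0,0,0],0],
    [[0,0,0],0]
  ],
  "grip": 1
}}

```text
t: 30.15
eef_pos: [482.7, -38.5, 41.2]
tcp_rot: [-3.141, -0.001, -0.384]
ft_force: [-0.1, 0.4, 6.4]
opening: 0.125
grip_force: 30.0
```

Emit:
{"api": "jog_arm", "payload": {
  "motion": [
    [[0,0,-20],0],
    [[0,0,-50],0],
    [[0,0,-90],0],
    [[0,0,-120],0],
    [[0,0,-120],0]
  ]
}}

```text
t: 30.65
eef_pos: [483.7, -38.7, 164.1]
tcp_rot: [-3.141, -0.006, -0.384]
ft_force: [-0.3, -0.5, -0.9]
opening: 0.127
grip_force: 30.0
```

```bash
python3 -c "
from h import *
goto(622.1,240.2,150,-.0757)"
```

```text
t 30.65 at [483.7 -38.7 164.1] yaw -0.384 -> shift [np.float64(23.8), np.float64(-310.5), np.float64(14.1)] turn -0.308 j6 1.74
```

Emit:
{"api": "jog_arm", "payload": {
  "motion": [
    [[2,-31,0],0],
    [[4,-62,0],0],
    [[7,-93,0],0],
    [[9,-124,0],0],
    [[12,-155,0],0]
  ]
}}

```text
t: 31.15
eef_pos: [551.7, 101.9, 159.6]
tcp_rot: [3.141, 0.001, -0.384]
ft_force: [-0.4, 0.5, -0.6]
opening: 0.126
grip_force: 30.0
```

Emit:
{"api": "jog_arm", "payload": {
  "motion": [
    [[2,-31,2],-0.06],
    [[4,-62,4],-0.12],
    [[7,-93,6],-0.18],
    [[9,-124,8],-0.24],
    [[12,-155,10],-0.308]
  ]
}}

```text
t: 31.65
eef_pos: [620.9, 241.1, 149.2]
tcp_rot: [3.141, 0.001, -0.074]
ft_force: [0.0, 0.3, -0.5]
opening: 0.125
grip_force: 30.0
```

Emit:
{"api": "jog_arm", "payload": {
  "motion": [
    [[0,0,0],0],
    [[0,0,0],0],
    [[0,0,0],0]
  ]
}}

```text
t: 31.95
eef_pos: [620.4, 239.3, 149.9]
tcp_rot: [3.141, 0.001, -0.077]
ft_force: [0.6, 0.0, -0.2]
opening: 0.126
grip_force: 30.0
```

```bash
sed -i 's/272\]=0; m\[:,380:\]/272]=0; m[:,370:]/' place.py; python3 place.py BL yellow
```

```text
open 0.126 blob [ 282  188   88   57 3557]  hand frame (x fwd,y left): x 0.6 32.8
 at x 15 y [-29.5  17.4]
 at x 25 y [-29.   17.2]
t 32.0 at [620.5 239.1 150.2] yaw -0.077 -> shift [np.float64(1.4), np.float64(-1.2), np.float64(84.2)] turn -0.001 j6 1.92
(array([ 6.03736003e+02,  1.88310529e+02, -9.68217733e-02]), np.float64(-37.10056686401367))
```

Emit:
{"api": "jog_arm", "payload": {
  "motion": [
    [[2,-1,30],0],
    [[2,-1,55],0],
    [[2,-1,68],0],
    [[2,-1,75],0],
    [[2,-1,79],0]
  ]
}}

```text
t: 32.5
eef_pos: [623.2, 240.5, 71.6]
tcp_rot: [3.142, -0.0, -0.077]
ft_force: [-0.6, -0.1, -0.4]
opening: 0.122
grip_force: 30.0
```

Emit:
{"api": "jog_arm", "payload": {
  "motion": [
    [[0,0,2],0],
    [[0,0,3],0],
    [[0,0,3],0]
  ]
}}

```text
t: 32.8
eef_pos: [623.2, 240.9, 69.2]
tcp_rot: [-3.141, -0.001, -0.076]
ft_force: [-0.8, -0.4, -0.9]
opening: 0.123
grip_force: 30.0
```

Emit:
{"api": "jog_arm", "payload": {
  "motion": [
    [[0,0,1],0],
    [[0,0,1],0]
  ]
}}

```text
t: 33.0
eef_pos: [623.0, 240.8, 67.8]
tcp_rot: [-3.142, -0.0, -0.076]
ft_force: [-0.1, -0.2, -1.2]
opening: 0.125
grip_force: 30.0
```

Emit:
{"api": "jog_arm", "payload": {
  "motion": [
    [[0,0,0],0],
    [[0,0,0],0],
    [[0,0,0],0],
    [[0,0,-20],0],
    [[0,0,-60],0]
  ],
  "grip": 0.68
}}

```text
t: 33.5
eef_pos: [621.7, 240.4, 125.5]
tcp_rot: [3.14, 0.005, -0.076]
ft_force: [0.0, -0.8, 0.6]
opening: 0.319
grip_force: 0.0
```

Emit:
{"api": "jog_arm", "payload": {
  "motion": [
    [[-20,10,-40],0],
    [[-40,30,-80],0],
    [[-60,60,-110],0],
    [[-70,80,-110],0],
    [[-70,80,-110],0]
  ]
}}

```text
t: 34.0
eef_pos: [546.1, 164.8, 239.1]
tcp_rot: [-3.141, -0.002, -0.078]
ft_force: [-0.1, 1.5, -1.0]
opening: 0.323
grip_force: 0.0
```

```bash
python3 chk.py 2 orange yellow
python3 - <<'E'
from plates import *
c=read_camera("wrist")
print("blue",fitplate(c,"blue"))
goto(475.4,-258,155,.266)
goto(494.2,-149,155,-2.984+np.pi)
E
```

```text
case [ 5.966716e+02  1.888472e+02 -7.710000e-02] -100.42269897460938
orange in case: -20.9 37.7 yaw 0.003 iou 0.94 0.83
yellow in case: 21.5 52.7 yaw 3.133 iou 0.941 0.79
blue (array([ 494.219, -149.038,   -2.965]), np.float64(0.895), 0.72, np.float64(0.895), array([ 493.82, -149.85,   -2.97]))
t 34.25 at [547.4 166.9 237. ] yaw -0.076 -> shift [np.float64(-39.7), np.float64(429.2), np.float64(82.0)] turn -0.342 j6 1.83
t 34.25 at [547.4 166.9 237. ] yaw -0.076 -> shift [np.float64(-29.2), np.float64(319.1), np.float64(82.0)] turn -0.233 j6 1.83
```

Emit:
{"api": "jog_arm", "payload": {
  "motion": [
    [[-4,43,0],0],
    [[-8,86,0],0],
    [[-12,129,0],0],
    [[-16,172,0],0],
    [[-20,215,20],0]
  ],
  "grip": 0.55
}}

```text
t: 34.75
eef_pos: [511.7, -47.8, 218.6]
tcp_rot: [3.141, -0.003, -0.075]
ft_force: [1.5, -0.2, 0.7]
opening: 0.451
grip_force: 0.0
```

Emit:
{"api": "jog_arm", "payload": {
  "motion": [
    [[-4,43,12],-0.07],
    [[-8,86,24],-0.14],
    [[-12,129,36],-0.21],
    [[-16,172,48],-0.28],
    [[-20,215,61],-0.34]
  ]
}}

```text
t: 35.25
eef_pos: [474.5, -260.8, 155.6]
tcp_rot: [-3.141, 0.0, 0.267]
ft_force: [1.4, -0.4, -0.4]
opening: 0.448
grip_force: 0.0
```

Emit:
{"api": "jog_arm", "payload": {
  "motion": [
    [[0,0,0],0],
    [[0,0,0],0],
    [[0,0,0],0]
  ]
}}

```text
t: 35.55
eef_pos: [474.9, -258.5, 156.4]
tcp_rot: [-3.141, 0.0, 0.264]
ft_force: [1.2, -0.1, 0.7]
opening: 0.451
grip_force: 0.0
```

```bash
python3 look.py red
```

```text
red (array([ 4.74205e+02, -2.57305e+02,  2.49000e-01]), np.float64(0.916), 0.68, np.float64(0.915), array([ 4.7446e+02, -2.5744e+02,  2.6000e-01]))
t 35.65 at [ 475.  -258.2  156.9] yaw 0.265 -> shift [np.float64(-0.5), np.float64(-1.1), np.float64(116.9)] turn 0.016 j6 0.69
```

Emit:
{"api": "jog_arm", "payload": {
  "motion": [
    [[0,-1,40],0],
    [[0,-1,75],0],
    [[0,-1,100],0],
    [[0,-1,116],0],
    [[0,-1,116],0]
  ]
}}

```text
t: 36.15
eef_pos: [473.9, -257.0, 39.2]
tcp_rot: [-3.139, 0.002, 0.265]
ft_force: [0.6, 0.2, 0.5]
opening: 0.45
grip_force: 0.0
```

Emit:
{"api": "jog_arm", "payload": {
  "motion": [
    [[0,0,0],0],
    [[0,0,0],0],
    [[0,0,0],0],
    [[0,0,0],0],
    [[0,0,0],0]
  ],
  "grip": 1
}}

```text
t: 36.65
eef_pos: [474.3, -258.5, 41.3]
tcp_rot: [3.141, -0.001, 0.264]
ft_force: [-0.3, 1.4, 5.6]
opening: 0.123
grip_force: 30.0
```

Emit:
{"api": "jog_arm", "payload": {
  "motion": [
    [[0,0,-20],0],
    [[0,0,-50],0],
    [[0,0,-90],0],
    [[0,0,-120],0],
    [[0,0,-120],0]
  ]
}}

```text
t: 37.15
eef_pos: [475.3, -259.2, 164.4]
tcp_rot: [3.136, -0.004, 0.264]
ft_force: [0.5, 0.7, -0.5]
opening: 0.127
grip_force: 30.0
```

```bash
python3 -c "
from h import *
goto(574.8,172.5,150,-.076)"
```

```text
t 37.15 at [ 475.3 -259.2  164.4] yaw 0.264 -> shift [np.float64(208.6), np.float64(-390.8), np.float64(14.4)] turn 0.34 j6 0.69
```

Emit:
{"api": "jog_arm", "payload": {
  "motion": [
    [[21,-39,0],0],
    [[42,-78,0],0],
    [[63,-117,0],0],
    [[84,-156,0],0],
    [[104,-195,0],0]
  ]
}}

```text
t: 37.65
eef_pos: [523.6, -41.2, 159.8]
tcp_rot: [-3.141, 0.001, 0.264]
ft_force: [0.9, -1.0, -0.9]
opening: 0.124
grip_force: 30.0
```

Emit:
{"api": "jog_arm", "payload": {
  "motion": [
    [[21,-39,2],0.07],
    [[42,-78,4],0.14],
    [[63,-117,6],0.21],
    [[84,-156,8],0.28],
    [[104,-195,10],0.34]
  ]
}}

```text
t: 38.15
eef_pos: [573.1, 174.2, 149.5]
tcp_rot: [3.141, 0.001, -0.079]
ft_force: [0.3, -0.1, -0.7]
opening: 0.126
grip_force: 30.0
```

Emit:
{"api": "jog_arm", "payload": {
  "motion": [
    [[0,0,0],0],
    [[0,0,0],0],
    [[0,0,0],0]
  ]
}}

```text
t: 38.45
eef_pos: [572.9, 171.5, 150.0]
tcp_rot: [3.141, 0.001, -0.076]
ft_force: [-0.0, -0.4, -0.7]
opening: 0.125
grip_force: 30.0
```

```bash
python3 place.py AR red
```

```text
open 0.125 blob [ 305  161   48   84 2148]  hand frame (x fwd,y left): x 0.6 47.4
 at x 15 y [-19.6   4.9]
 at x 25 y [-19.5   4.8]
 at x 35 y [-19.6   4.8]
t 38.5 at [573.1 171.3 150.3] yaw -0.077 -> shift [np.float64(1.6), np.float64(-1.4), np.float64(84.3)] turn -0.001 j6 1.83
(array([ 5.98056340e+02,  1.88183825e+02, -7.58163778e-02]), np.float64(-101.29300689697266))
```

Emit:
{"api": "jog_arm", "payload": {
  "motion": [
    [[0,-1,30],0],
    [[0,-1,55],0],
    [[0,-1,68],0],
    [[0,-1,75],0],
    [[0,-1,79],0]
  ]
}}

```text
t: 39.0
eef_pos: [573.5, 172.8, 71.5]
tcp_rot: [3.141, 0.0, -0.077]
ft_force: [0.2, -0.4, -0.8]
opening: 0.121
grip_force: 30.0
```

Emit:
{"api": "jog_arm", "payload": {
  "motion": [
    [[0,0,2],0],
    [[0,0,3],0],
    [[0,0,3.5],0],
    [[0,0,3.5],0]
  ]
}}

```text
t: 39.4
eef_pos: [573.5, 173.4, 68.5]
tcp_rot: [-3.142, -0.001, -0.076]
ft_force: [-0.2, -0.3, -0.3]
opening: 0.124
grip_force: 30.0
```

Emit:
{"api": "jog_arm", "payload": {
  "motion": [
    [[0,0,0.5],0],
    [[0,0,0.5],0]
  ]
}}

```text
t: 39.6
eef_pos: [573.5, 173.5, 68.1]
tcp_rot: [-3.141, -0.001, -0.076]
ft_force: [-1.6, -0.2, 3.2]
opening: 0.125
grip_force: 30.0
```

Emit:
{"api": "jog_arm", "payload": {
  "motion": [
    [[0,0,0],0],
    [[0,0,0],0],
    [[0,0,0],0],
    [[0,0,-20],0],
    [[0,0,-60],0]
  ],
  "grip": 0.68
}}

```text
t: 40.1
eef_pos: [572.2, 173.1, 125.8]
tcp_rot: [3.14, 0.005, -0.076]
ft_force: [0.4, -1.2, 0.4]
opening: 0.321
grip_force: 0.0
```

Emit:
{"api": "jog_arm", "payload": {
  "motion": [
    [[-10,10,-40],0],
    [[-20,10,-80],0],
    [[-30,20,-110],0],
    [[-30,20,-110],0],
    [[-30,20,-110],0]
  ]
}}

```text
t: 40.6
eef_pos: [541.9, 155.6, 237.9]
tcp_rot: [-3.141, -0.001, -0.076]
ft_force: [0.6, -0.3, -0.2]
opening: 0.318
grip_force: 0.0
```

```bash
python3 chk.py 3 orange yellow red
python3 - <<'E'
from plates import *
c=read_camera("wrist")
print("blue",fitplate(c,"blue"))
goto(494.2,-149,155,-2.975+np.pi)
E
```

```text
case [ 5.965623e+02  1.885214e+02 -7.590000e-02] -103.04084777832031
orange in case: -20.6 38.0 yaw 0.007 iou 0.953 0.91
yellow in case: 19.7 55.9 yaw 3.144 iou 0.926 0.87
red in case: -21.6 -17.7 yaw -0.004 iou 0.956 0.61
blue (array([ 493.385, -148.771,   -2.953]), np.float64(0.866), 0.93, np.float64(0.865), array([ 493.65, -149.11,   -2.95]))
t 40.9 at [541.9 155.8 236.5] yaw -0.076 -> shift [np.float64(-24.4), np.float64(307.5), np.float64(81.5)] turn -0.243 j6 1.81
```

Emit:
{"api": "jog_arm", "payload": {
  "motion": [
    [[-2,31,0],0],
    [[-5,62,0],0],
    [[-7,93,0],0],
    [[-10,124,0],0],
    [[-12,154,20],0]
  ],
  "grip": 0.55
}}

```text
t: 41.4
eef_pos: [518.9, 1.9, 218.7]
tcp_rot: [3.141, -0.003, -0.076]
ft_force: [0.4, -0.2, -0.8]
opening: 0.452
grip_force: 0.0
```

Emit:
{"api": "jog_arm", "payload": {
  "motion": [
    [[-2,31,12],-0.05],
    [[-5,62,24],-0.1],
    [[-7,93,36],-0.15],
    [[-10,124,48],-0.2],
    [[-12,154,61],-0.23]
  ]
}}

```text
t: 41.9
eef_pos: [494.3, -150.8, 155.7]
tcp_rot: [-3.141, 0.0, 0.156]
ft_force: [1.6, 0.2, 0.3]
opening: 0.451
grip_force: 0.0
```

Emit:
{"api": "jog_arm", "payload": {
  "motion": [
    [[0,0,0],0],
    [[0,0,0],0],
    [[0,0,0],0]
  ]
}}

```text
t: 42.2
eef_pos: [494.8, -148.9, 156.7]
tcp_rot: [-3.142, 0.0, 0.154]
ft_force: [-0.9, -0.1, -0.2]
opening: 0.449
grip_force: 0.0
```

```bash
python3 look.py blue
```

```text
blue (array([ 493.202, -148.857,   -2.983]), np.float64(0.943), 0.9, np.float64(0.941), array([ 493.72, -148.93,   -2.99]))
t 42.3 at [ 494.9 -148.7  157. ] yaw 0.155 -> shift [np.float64(-1.7), np.float64(-0.1), np.float64(117.0)] turn -0.004 j6 1.0
```

View pics/chk_3.png

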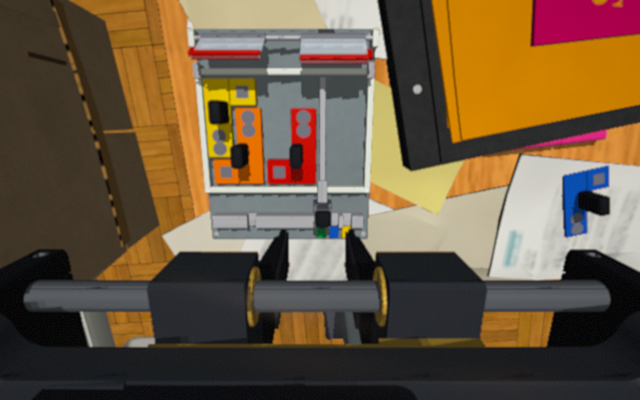

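Emit:
{"api": "jog_arm", "payload": {
  "motion": [
    [[-1,0,40],0],
    [[-1,0,75],0],
    [[-1,0,100],0],
    [[-1,0,116],0],
    [[-1,0,116],0]
  ]
}}

```text
t: 42.8
eef_pos: [493.1, -148.7, 39.2]
tcp_rot: [-3.14, 0.002, 0.155]
ft_force: [-1.0, 0.1, 1.2]
opening: 0.451
grip_force: 0.0
```

Emit:
{"api": "jog_arm", "payload": {
  "motion": [
    [[0,0,0],0],
    [[0,0,0],0],
    [[0,0,0],0],
    [[0,0,0],0],
    [[0,0,0],0]
  ],
  "grip": 1
}}

```text
t: 43.3
eef_pos: [493.8, -149.8, 41.2]
tcp_rot: [3.141, -0.001, 0.154]
ft_force: [-0.4, 1.0, 5.9]
opening: 0.122
grip_force: 30.0
```

Emit:
{"api": "jog_arm", "payload": {
  "motion": [
    [[0,0,-20],0],
    [[0,0,-50],0],
    [[0,0,-90],0],
    [[0,0,-120],0],
    [[0,0,-120],0]
  ]
}}

```text
t: 43.8
eef_pos: [494.8, -150.3, 164.3]
tcp_rot: [3.138, -0.005, 0.154]
ft_force: [-0.5, -0.0, -1.0]
opening: 0.125
grip_force: 30.0
```

```bash
python3 -c "
from plates import *
q=W(np.load('case.npy'),(21,-3,0))[0];print(q)
goto(q[0],q[1],150,-.076)"
```

```text
[617.81160061 184.3141958   20.        ]
t 43.8 at [ 494.8 -150.3  164.3] yaw 0.154 -> shift [np.float64(172.8), np.float64(-311.8), np.float64(14.3)] turn 0.23 j6 0.99
```

Emit:
{"api": "jog_arm", "payload": {
  "motion": [
    [[17,-31,0],0],
    [[34,-62,0],0],
    [[52,-93,0],0],
    [[69,-124,0],0],
    [[87,-156,0],0]
  ]
}}

```text
t: 44.3
eef_pos: [555.6, 19.1, 159.7]
tcp_rot: [-3.141, 0.001, 0.154]
ft_force: [-0.1, -1.0, -1.3]
opening: 0.123
grip_force: 30.0
```

Emit:
{"api": "jog_arm", "payload": {
  "motion": [
    [[17,-31,2],0.05],
    [[34,-62,4],0.1],
    [[52,-93,6],0.15],
    [[69,-124,8],0.2],
    [[87,-156,10],0.23]
  ]
}}

```text
t: 44.8
eef_pos: [617.7, 186.6, 149.3]
tcp_rot: [3.141, 0.001, -0.078]
ft_force: [0.1, -0.8, -0.5]
opening: 0.125
grip_force: 30.0
```

Emit:
{"api": "jog_arm", "payload": {
  "motion": [
    [[0,0,0],0],
    [[0,0,0],0],
    [[0,0,0],0]
  ]
}}

```text
t: 45.1
eef_pos: [617.2, 184.4, 149.9]
tcp_rot: [3.141, 0.001, -0.076]
ft_force: [0.7, -0.2, -1.0]
opening: 0.124
grip_force: 30.0
```

```bash
sed -i 's/m\[:,:272\]/m[:,:262]/; s/m\[:,370:\]/m[:,400:]/' place.py; python3 place.py BR blue
```

```text
open 0.124 blob [282 184  94  61 955]  hand frame (x fwd,y left): x 0.6 35.0
 at x 15 y [-32.6  18. ]
 at x 25 y [-32.4  17.7]
 at x 35 y [-25.1   6.7]
t 45.15 at [617.4 184.2 150.3] yaw -0.077 -> shift [np.float64(0.4), np.float64(-0.1), np.float64(84.3)] turn -0.001 j6 1.84
(array([ 6.06295299e+02,  1.87671052e+02, -7.26078493e-02]), np.float64(-54.71455764770508))
```

Emit:
{"api": "jog_arm", "payload": {
  "motion": [
    [[-2,0,30],0],
    [[-2,0,55],0],
    [[-2,0,68],0],
    [[-2,0,75],0],
    [[-2,0,79],0]
  ]
}}

```text
t: 45.65
eef_pos: [616.0, 185.0, 71.6]
tcp_rot: [3.142, -0.0, -0.077]
ft_force: [-0.5, 0.2, -0.6]
opening: 0.128
grip_force: 30.0
```

Emit:
{"api": "jog_arm", "payload": {
  "motion": [
    [[0,0,2],0],
    [[0,0,3],0],
    [[0,0,4],0],
    [[0,0,4],0]
  ]
}}

```text
t: 46.05
eef_pos: [615.8, 185.5, 68.0]
tcp_rot: [-3.142, -0.001, -0.076]
ft_force: [0.4, -1.2, -0.4]
opening: 0.128
grip_force: 30.0
```

Emit:
{"api": "jog_arm", "payload": {
  "motion": [
    [[0,0,0.5],0],
    [[0,0,0.5],0]
  ]
}}

```text
t: 46.25
eef_pos: [615.8, 185.4, 67.3]
tcp_rot: [3.142, -0.0, -0.076]
ft_force: [0.7, -0.9, 0.1]
opening: 0.124
grip_force: 30.0
```

Emit:
{"api": "jog_arm", "payload": {
  "motion": [
    [[0,0,0],0],
    [[0,0,0],0],
    [[0,0,0],0],
    [[0,0,-20],0],
    [[0,0,-60],0]
  ],
  "grip": 0.68
}}

```text
t: 46.75
eef_pos: [614.5, 185.1, 125.2]
tcp_rot: [3.14, 0.005, -0.076]
ft_force: [0.8, 0.8, -0.1]
opening: 0.323
grip_force: 0.0
```

Emit:
{"api": "jog_arm", "payload": {
  "motion": [
    [[-20,0,-30],0],
    [[-50,0,-50],0],
    [[-75,0,-60],0],
    [[-75,0,-60],0],
    [[-75,0,-60],0]
  ]
}}

```text
t: 47.25
eef_pos: [541.3, 191.3, 187.5]
tcp_rot: [-3.141, -0.001, -0.076]
ft_force: [-0.7, 0.4, -0.6]
opening: 0.317
grip_force: 0.0
```

```bash
python3 chk.py 4 orange yellow red blue
python3 - <<'E'
from plates import *
c=read_camera("wrist"); p=np.load("case.npy")
for n in ("flap_left","flap_right","flap_left_lip"):
    for h in cut_out(n,c)[:2]: print(n,h["p"],h["box"])
hsv=cv2.cvtColor(c["img"],cv2.COLOR_BGR2HSV); m=cv2.inRange(hsv,(0,170,120),(6,255,255))|cv2.inRange(hsv,(174,170,120),(180,255,255)); m[110:]=0
k,l,st,ce=cv2.connectedComponentsWithStats(m); print([ (st[i].tolist(),ce[i].round(1).tolist()) for i in range(1,k) if st[i,4]>50])
for y in (40,-53):
    for th in (.8,.9,1.,1.1):
        # lip middle at radius 37, 4.5 above mid plane
        x=88-37*np.cos(th)+4.5*np.sin(th); z=21.5+37*np.sin(th)+4.5*np.cos(th)
        print(y,th,round(x,1),round(z,1),proj(c,W(p,(x,y,z))[0]).round(1))
im=c["img"]; cv2.imwrite("pics/f4.png",cv2.resize(im[0:260,190:450],(600,600),interpolation=cv2.INTER_CUBIC))
E
```

```text
case [ 5.965732e+02  1.886141e+02 -7.630000e-02] -117.40038299560547
orange in case: -21.3 38.2 yaw -0.008 iou 0.934 0.58
yellow in case: 20.2 55.7 yaw 3.161 iou 0.919 0.92
red in case: -21.2 -17.7 yaw 0.0 iou 0.973 0.72
blue in case: 19.8 -2.3 yaw 3.147 iou 0.962 0.83
flap_left 0.6 [209.2, 10.8, 299.5, 45.7]
flap_right 0.57 [342.2, 10.9, 434.9, 46.0]
flap_left_lip 0.86 [210.9, 10.7, 303.9, 43.7]
[([210, 29, 88, 13, 625], [256.5, 35.2]), ([346, 31, 86, 13, 530], [390.6, 40.1]), ([327, 103, 30, 7, 147], [341.4, 105.5])]
40 0.8 65.4 51.2 [256.1  40.5]
40 0.9 68.5 53.3 [255.4  35.2]
40 1.0 71.8 55.1 [254.7  29.5]
40 1.1 75.2 56.5 [254.1  23.6]
-53 0.8 65.4 51.2 [386.5  40.5]
-53 0.9 68.5 53.3 [387.3  35.2]
-53 1.0 71.8 55.1 [388.1  29.5]
-53 1.1 75.2 56.5 [388.8  23.6]
```

View pics/f4.png

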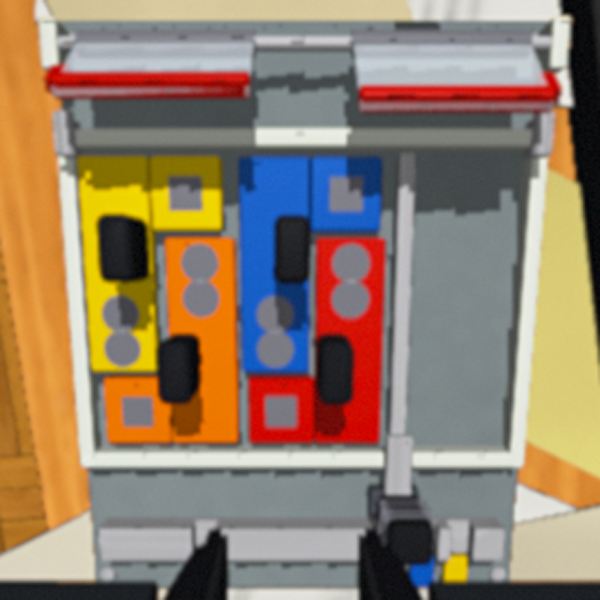

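Emit:
{"api": "jog_arm", "payload": {
  "motion": [
    [[30,-10,0],0],
    [[60,-20,0],0],
    [[95,-30,10],0],
    [[124,-42,40],0],
    [[124,-42,76],0]
  ],
  "grip": 1
}}

```text
t: 48.2
eef_pos: [671.1, 224.3, 110.6]
tcp_rot: [-3.14, -0.004, -0.076]
ft_force: [-0.1, 0.8, -0.9]
opening: 0.011
grip_force: 0.0
```

Emit:
{"api": "jog_arm", "payload": {
  "motion": [
    [[0,0,0],0],
    [[0,0,0],0],
    [[0,0,0],0]
  ]
}}

```text
t: 48.5
eef_pos: [668.3, 223.6, 113.3]
tcp_rot: [-3.141, -0.002, -0.076]
ft_force: [0.1, -0.3, 0.3]
opening: 0.001
grip_force: 0.0
```

```bash
python3 - <<'E'
from plates import *
p=[597,188.8,-.076]; q=W(p,(68.5,40,0))[0]; goto(q[0],q[1],98,-.076)
print(state()["opening"],state()["joints"].round(2))
E
```

```text
t 48.5 at [668.3 223.6 113.3] yaw -0.076 -> shift [np.float64(0.1), np.float64(0.2), np.float64(15.3)] turn -0.0 j6 1.88
0.0012897050047486433 [ 0.23  0.73  1.46 -0.    0.95  1.88]
```

Emit:
{"api": "jog_arm", "payload": {
  "motion": [
    [[0,0,12],0],
    [[-4,0,18],0],
    [[-8,0,22],0],
    [[-12,0,26],0],
    [[-14,0,30],0]
  ]
}}

```text
t: 49.0
eef_pos: [654.0, 224.6, 81.5]
tcp_rot: [-3.141, -0.002, -0.076]
ft_force: [1.8, -0.2, 2.6]
opening: 0.003
grip_force: 1.5
```

Emit:
{"api": "jog_arm", "payload": {
  "motion": [
    [[-1,0,2],0],
    [[-1.5,0,4],0],
    [[-2,0,6],0],
    [[-3,0,8],0],
    [[-3,0,10],0]
  ]
}}

```text
t: 49.5
eef_pos: [650.5, 224.8, 70.8]
tcp_rot: [3.141, 0.001, -0.076]
ft_force: [-4.1, -0.4, 10.7]
opening: 0.004
grip_force: 5.8
```

Emit:
{"api": "jog_arm", "payload": {
  "motion": [
    [[0,0,1],0],
    [[0,0,1.5],0],
    [[0,0,1.5],0]
  ]
}}

```text
t: 49.8
eef_pos: [650.6, 224.9, 70.8]
tcp_rot: [3.141, 0.0, -0.076]
ft_force: [-5.0, -2.2, 12.5]
opening: 0.007
grip_force: 6.3
```

Emit:
{"api": "jog_arm", "payload": {
  "motion": [
    [[0,0,-5],0],
    [[0,0,-20],0],
    [[0,0,-40],0],
    [[20,30,-45],0],
    [[20,60,-45],0]
  ]
}}

```text
t: 50.3
eef_pos: [668.2, 163.2, 116.7]
tcp_rot: [-3.141, -0.004, -0.075]
ft_force: [0.0, -0.2, -1.0]
opening: 0.004
grip_force: 0.0
```

Emit:
{"api": "jog_arm", "payload": {
  "motion": [
    [[0,30,0],0],
    [[0,30,0],0],
    [[0,30,0],0]
  ]
}}

```text
t: 50.6
eef_pos: [664.2, 133.3, 115.3]
tcp_rot: [-3.141, -0.001, -0.077]
ft_force: [-0.1, 0.9, -0.6]
opening: 0.001
grip_force: 0.0
```

```bash
python3 - <<'E'
from plates import *
p=[597,188.8,-.076]; q=W(p,(66.5,-53,0))[0]; goto(q[0],q[1],112,-.076)
for cn in ("scene","side"):
    c=read_camera(cn); cv2.imwrite(f"pics/fl_{cn}.png",c["img"])
    hsv=cv2.cvtColor(c["img"],cv2.COLOR_BGR2HSV); m=cv2.inRange(hsv,(0,150,80),(6,255,255))|cv2.inRange(hsv,(172,150,80),(180,255,255))
    for y in (40,-53): print(cn,y,"shut",proj(c,W(p,(51,y,24))[0]).round(),"0.75",proj(c,W(p,(64,y,50))[0]).round())
    k,l,st,ce=cv2.connectedComponentsWithStats(m); print([(st[i].tolist()) for i in range(1,k) if st[i,4]>12])
E
```

```text
t 50.6 at [664.2 133.3 115.3] yaw -0.077 -> shift [np.float64(-4.7), np.float64(2.7), np.float64(3.3)] turn -0.001 j6 1.75
scene 40 shut [183. 287.] 0.75 [177. 277.]
scene -53 shut [218. 261.] 0.75 [212. 251.]
[[172, 280, 23, 18, 43], [214, 284, 7, 8, 17], [218, 286, 24, 26, 182]]
side 40 shut [330. 162.] 0.75 [334. 155.]
side -53 shut [333. 174.] 0.75 [337. 166.]
[[452, 84, 38, 14, 318], [525, 120, 15, 9, 84], [506, 125, 16, 11, 50], [457, 126, 8, 9, 32], [523, 129, 15, 10, 76], [489, 134, 29, 16, 163], [521, 143, 13, 10, 88], [301, 168, 15, 6, 46], [504, 221, 27, 21, 188], [408, 241, 10, 3, 16], [480, 316, 21, 16, 93], [472, 375, 6, 4, 16]]
```

Emit:
{"api": "jog_arm", "payload": {
  "motion": [
    [[-5,2.5,8],0],
    [[-6,2.5,17],0],
    [[-9,2.5,22],0],
    [[-13.5,2.5,27],0],
    [[-16,2.5,31],0]
  ]
}}

```text
t: 51.2
eef_pos: [647.5, 132.9, 82.9]
tcp_rot: [-3.141, -0.0, -0.076]
ft_force: [1.2, 1.9, 2.9]
opening: 0.003
grip_force: 1.5
```

Emit:
{"api": "jog_arm", "payload": {
  "motion": [
    [[-1,0,3],0],
    [[-2,0,6],0],
    [[-3,0,9],0],
    [[-4,0,11],0],
    [[-4,0,13],0]
  ]
}}

```text
t: 51.7
eef_pos: [643.6, 132.4, 70.6]
tcp_rot: [3.141, 0.001, -0.076]
ft_force: [-5.6, -0.9, 15.1]
opening: 0.005
grip_force: 8.1
```

Emit:
{"api": "jog_arm", "payload": {
  "motion": [
    [[0,0,1],0],
    [[0,0,2],0],
    [[0,0,2],0]
  ]
}}

```text
t: 52.0
eef_pos: [643.6, 132.4, 70.4]
tcp_rot: [3.141, -0.0, -0.076]
ft_force: [-7.7, -0.8, 19.8]
opening: 0.006
grip_force: 9.7
```

Both pressed to the stop; now back off and check everything from above.

Emit:
{"api": "jog_arm", "payload": {
  "motion": [
    [[0,0,-5],0],
    [[0,0,-20],0],
    [[0,0,-60],0],
    [[-20,0,-100],0],
    [[-50,0,-140],0]
  ]
}}

```text
t: 52.5
eef_pos: [594.1, 136.1, 210.3]
tcp_rot: [3.142, -0.001, -0.077]
ft_force: [-0.6, 0.5, 0.3]
opening: 0.006
grip_force: 0.0
```

Emit:
{"api": "jog_arm", "payload": {
  "motion": [
    [[-40,-40,-10],0],
    [[-80,-60,-20],0],
    [[-80,-60,-20],0],
    [[-80,-60,-20],0],
    [[-80,-60,-20],0]
  ],
  "grip": 0.5
}}

```text
t: 53.0
eef_pos: [519.5, 202.0, 228.8]
tcp_rot: [3.142, -0.001, -0.076]
ft_force: [0.3, 0.5, -0.4]
opening: 0.37
grip_force: 0.0
```

```bash
python3 - <<'E'
from plates import *
c=read_camera("wrist"); p=[597,188.8,-.076]
for y in (40,-53): print(y,"shut",proj(c,W(p,(51,y,26))[0]).round(),"0.75",proj(c,W(p,(64,y,50))[0]).round())
print("knob seated/tooth",proj(c,W(p,(-78,-43,63))[0]).round(1),proj(c,W(p,(-78,-43,72.5))[0]).round(1),"blade z19/28.5 at x40:",[proj(c,W(p,(40,-43,z))[0]).round(1) for z in (19,28.5)])
cv2.imwrite("pics/end.png",cv2.resize(c["img"][0:280,180:480],(640,597),interpolation=cv2.INTER_CUBIC))
E
```

```text
40 shut [279.  46.] 0.75 [276.  24.]
-53 shut [382.  46.] 0.75 [389.  24.]
knob seated/tooth [371.7 194.6] [373.4 197.3] blade z19/28.5 at x40: [array([369.6,  60.3]), array([371.2,  58.8])]
```

View pics/end.png

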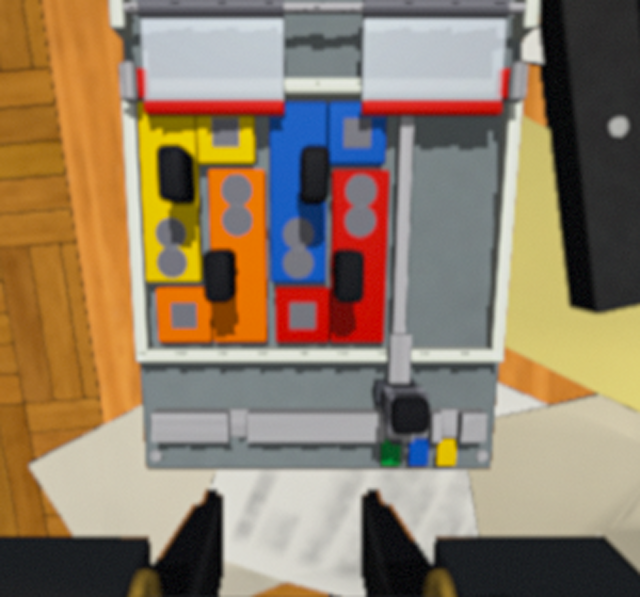

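```bash
python3 -c "
from cell import job_done
print(job_done())"
```

```text
the job is handed in; nothing more can be done
None
```

I packed the case and handed the job in at about 53 s of the 208 s: the highlighter is in the pen tray, the divider is seated in the green notch, all four plates are nested flat, and both flaps are latched.

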